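Hold a biscuit tin in the date coder's corner

ROBOT

A 6-joint arm with a two-finger parallel gripper is mounted at the origin on a cart in front of the work surface, level with it; the furniture and walls round the work are solid. World frame = base frame: x ahead of the robot, y to its left, z up, the work surface at z = 0. Lengths are in mm, angles in degrees, forces in N, time in s.
With the tool pointing down it reaches from about 300 to 750 mm from the base axis. Payload 8.5 kg.
Tool frame: the origin (TCP) lies midway between the tips of the shut fingers; the grasp point (between the pads) lies behind it (robot.grip_depth is the z of the grasp point in the tool frame, in mm); z points along the fingers, y is the direction in which the jaws open and shut (so a half turn about z gives the same grasp; the last joint's range is limited). The gripper opens to 85 mm and grips with 20 to 120 N. Pads are 22 mm wide; open, the fingers measure 114 mm over their backs; the gripper's body (76 mm by 85 mm) begins 54 mm behind the grasp point. The pads swing forward as they close: fully open they stand 13 mm farther back than shut.
Start: joints at [-81.778, 21.807, 74.336, -0, 83.858, -12.336], TCP at [193.126, -514.959, 204.922] pointing down, gripper open.
Joint ranges: [-178.18, 178.18], [-50.72, 133.34], [12.68, 142.11], [-81.47, 261.47], [9.98, 163.14], [-165.26, 165.26]. Speed limits (degrees/s): [136.94, 136.94, 180, 180, 180, 180].

INTERFACE

Orientations are given as a 3x3 rotation matrix whose columns are the frame's x, y, z axes.
In Python, from cell import robot gives the robot as it stands.
- The arm moves only by the shell command python3 -m crank 'ROWS' [FORCE]. ROWS is JSON, a list that holds one entry, the list of rows, each a list of 7 numbers: the shift along the tool's x, y, z in cm, then the turn, a rotation vector about the tool's x, y, z in rad, then the closure in counts, from 0 (fully open) to 255 (shut). A call has 1 to 5 rows; each row shifts and turns the commanded pose from where the row before left it, along the tool's axes as they then stand; what a row does not reach is not made up. A row lasts 1/8 s, in which the tool goes at most 62.5 mm and 10.7 degrees, less where a joint would pass 70% of its speed; a pose out of reach is approached as far as the arm can. A call is refused whole if a number of a shift passes 6.25 or a number of a turn 0.188, either way. A call with a gripper value outside its range is refused whole. The fingers move at their own pace and stop on an object; FORCE is the grip in N (left out, the last holds). Time passes only in rows, so rows that do not move let the fingers close. It gives the time, the measured TCP pose, the force and the opening at its end, in the units of the state.
- robot.state(): the state, without advancing time (a new reading comes with each control period).
- robot.get_image(name): name is "side" or "top" or "wrist"; returns a dict with "pixels" (420x560x3 uint8, blue, green, red), "K" (3x3 intrinsics, pixels), "D" ([k1, k2, p1, p2, k3] as OpenCV has them; the pictures are not rectified), "cam_to_world" (4x4, takes a point from camera to world coordinates). Camera axes: x right, y down, z forward; pixel columns grow to the right and rows downward; lengths in mm; the calibration is good to about 2 mm. A picture is of the moment at which its call begins. There is no depth.
- robot.sign_off(): hands the job in, once; it reports no verdict.
Trained networks look in a picture, given as the dict that the camera call returned (one of the last four; its "shot" number tells which), for a name from the list of things; names that differ only in an ending like _2 or _b are one class to them, and where a whole thing is asked for, a point or a joint stands for the part that bears it (a point fixed in the world has none). Each returns a list of dicts, best first, with "confidence" (0 to 1); they miss things now and then, are a little off and sometimes report something else, mostly with a low value. They report only what shows in the picture. A call takes as long as a camera call.
- robot.spot_in(picture, label): "xy" ([column, row] in pixels, amid what is visible of it).
The state is a dict: "t": time; "qpos": joint angles; "qvel": joint speeds; "tau": joint torques, N m; "tcp_pos": TCP position; "tcp_rot": TCP orientation; "ft_force": force on the tool from outside, world axes, zero at the start; "torque": the same for the moment, N m; "finger_gap": finger opening in mm.
Only numpy, scipy, OpenCV 4.12 (cv2) and the standard library are available. Lean on these libraries where they do the work, as an engineer would, in place of code of your own. Each camera call takes 0.05 s, during which the arm holds its last target.

TASK

Get the biscuit tin date-coded: first set the red air-valve handle on the coder to half open (the red mark, 45 degrees), then stand the tin on the coder's plate and press it into the corner, lying square along the side fence with one narrow end against the far fence, in front of the coder head. Finish while still holding it there, pressing firmly but gently against both fences at once; do not let go, and leave the valve at half and the cup, croissant and glass undisturbed.

Things in the scene. Friction and masses are not known exactly. Their poses are not given: they have to be found in the camera images.
- coder: Date coder, fixed to the counter: aluminium plate 10 mm thick (x -90..+70, y -100..+110 mm of its frame) with two steel fences, a black coder head 75 mm high behind the far fence and a brass valve block. Origin on the counter; x points from the robot towards the head, y left, z up, turned up to 0.2 rad. The corner is open towards the robot (-x) and the right (-y).
- fence_far: Fixed, rigid, polished steel fence (slippery, friction about 0.2, as is the plate) across the coder, with a printing window; same origin and axes as the coder. Its inner face is the plane x = +52 mm of the coder frame, from y -100 to +4 mm, top 44 mm above the counter.
- fence_side: Fixed, rigid, polished steel fence (friction about 0.2) along the coder; same origin and axes as the coder. Its inner face (looking to -y) is the plane y = -20 mm of the coder frame, from x -63 to +47 mm, top 34 mm above the counter, 8 mm thick.
- corner (a point): Point on the plate's top (10 mm above the counter) where the inner faces of the two fences meet, at coder x +52, y -20 mm; axes as the coder. A tin fully home has its centre 42 mm towards -x and 28 mm towards -y of it.
- valve (a joint): Air valve at the left of the plate, vertical axis; stays where left (friction 0.06 N m). 0 = closed: handle's white-marked nose to the coder's +y (left); grows clockwise seen from above to 1.571 = open, nose to +x; the red mark at half open is 0.785. Starts at 0 to 0.35.
- valve_grip (a point): On the valve's axis at grip height, 72 mm above the counter, at coder x -10, y +75 mm; turns with the handle: an upright flat red bar 56 mm long (along this point's y, nose at +y), 12 mm wide, from 56 to 82 mm above the counter. Below it is a white dial of 38 mm radius, top 49 mm above the counter: keep fingertips above that.
- biscuit_tin: Closed tin, blue with an aluminium lid, 84 mm (its x) x 56 mm (its y) x 72 mm high, about 0.25 kg, standing on the counter right of the coder. Origin at the centre of its underside, z up. Taken across the 56 mm, fingertips at least 28 mm above its underside pass over the side fence.
- cup: White porcelain coffee cup, 73 mm wide, 61 mm high; origin at the centre of its underside. Leave alone.
- roll: Croissant 54 x 84 x 41 mm; origin at the centre of its underside. Leave alone.
- glass: Water glass 75 mm wide, 111 mm high; origin at the centre of its underside. Leave alone.

How it is judged:
By the outcome, as a careful person would: the job done as asked, in the order asked, and still so for the second after the job is handed in, while the arm keeps its last pose, push and grip.
It also fails if it takes over 67 s, if anything falls off the work surface, if the arm or the gripper's body presses on something with over 40 N, if the wrist force passes 120 N, or if a joint passes its speed limit or range.

## Working session

There is one attempt and no reset: what is moved stays moved. The work goes in short steps, Python scripts to look and compute and a shell command to move; the robot and the scene stay as the last step left them, time stands still between calls to the robot, and variables do not carry over. Pictures are saved under pics/ and viewed, and the job is handed in when it is done.

```bash
ls; mkdir -p pics
python3 - <<'E'
from cell import robot
import cv2
s=robot.state();print(s);print(robot.grip_depth)
for n in ["side","top","wrist"]:
    p=robot.get_image(n);cv2.imwrite(f"pics/a_{n}.png",p["pixels"])
    print(n,p["K"],p["D"],p["cam_to_world"])
    for l in ["coder","fence_far","fence_side","valve","biscuit_tin","cup","roll","glass"]:
        r=robot.spot_in(p,l)
        print(l,[(x["confidence"],x["xy"]) for x in r[:2]])
E
```

```text
pics
{'t': 0.0, 'qpos': array([-8.17767692e+01,  2.18418946e+01,  7.43835100e+01, -5.37017759e-04,
        8.38590977e+01, -1.23346265e+01]), 'qvel': array([ 0.01875522, -0.00449078,  0.01942333, -0.02102968, -0.01025561,
       -0.0539543 ]), 'tau': array([ 1.49380630e-03, -4.48452687e+01, -2.31277514e+01, -1.59557276e-04,
        4.81887575e-03,  2.05063179e-05]), 'tcp_pos': array([ 193.09216028, -514.64291236,  204.31065715]), 'tcp_rot': array([[ 9.36317751e-01,  3.51153841e-01, -2.20170244e-04],
       [ 3.51153777e-01, -9.36316666e-01,  1.45834610e-03],
       [ 3.05954765e-04, -1.44278895e-03, -9.99998912e-01]]), 'ft_force': array([-1.58224842, -0.99709916,  0.57882284]), 'torque': array([ 0.00908731,  0.01089363, -0.03107723]), 'finger_gap': 85.50726127307811}
-18.700000000000003
side [[532.24310438   0.         277.52147346]
 [  0.         532.24310438 204.62854304]
 [  0.           0.           1.        ]] [-0.18917505  0.          0.          0.          0.        ] [[ 7.11747163e-01  4.20522123e-01 -5.62651865e-01  1.31313707e+03]
 [ 7.02360514e-01 -4.37773689e-01  5.6128
[... 1109 characters left out ...]
67.0, 223.9]), (0.56, [200.7, 240.3])]
cup [(0.97, [206.3, 310.6]), (0.33, [320.4, 137.6])]
roll [(0.56, [273.6, 306.5])]
glass [(0.56, [321.7, 140.2])]
wrist [[313.13591162   0.         280.16142269]
 [  0.         313.13591162 213.48561128]
 [  0.           0.           1.        ]] [-0.01088789  0.          0.          0.          0.        ] [[ 3.50667314e-01 -9.03476563e-01 -2.46500578e-01  2.56218588e+02]
 [-9.36499764e-01 -3.38079028e-01 -9.31169367e-02 -4.92303887e+02]
 [ 7.92294297e-04  2.63500799e-01 -9.64658852e-01  3.73248439e+02]
 [ 0.00000000e+00  0.00000000e+00  0.00000000e+00  1.00000000e+00]]
coder []
fence_far []
fence_side []
valve []
biscuit_tin []
cup []
roll []
glass []
```

View pics/a_side.png

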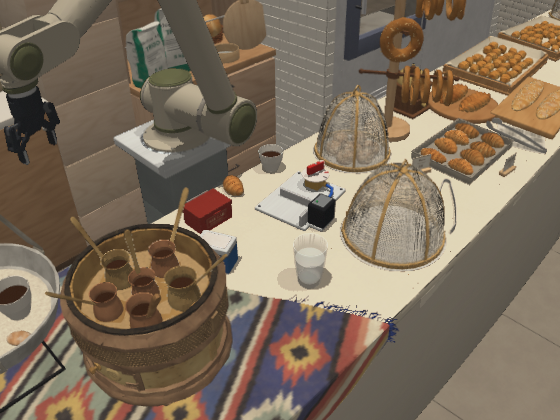

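View pics/a_top.png

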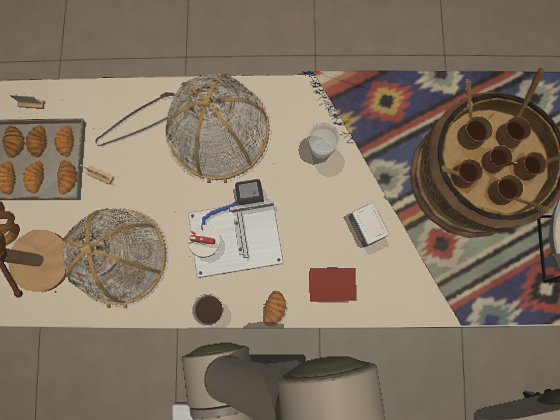

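Run:
```python
import cv2
a=cv2.imread("pics/a_top.png")[170:340,170:400]
cv2.imwrite("pics/a_top_c.png",cv2.resize(a,None,fx=3.4,fy=3.4,interpolation=cv2.INTER_CUBIC))
a=cv2.imread("pics/a_side.png")[130:290,180:380]
cv2.imwrite("pics/a_side_c.png",cv2.resize(a,None,fx=3.7,fy=3.7,interpolation=cv2.INTER_CUBIC))
```

```text
(no output)
```

View pics/a_top_c.png

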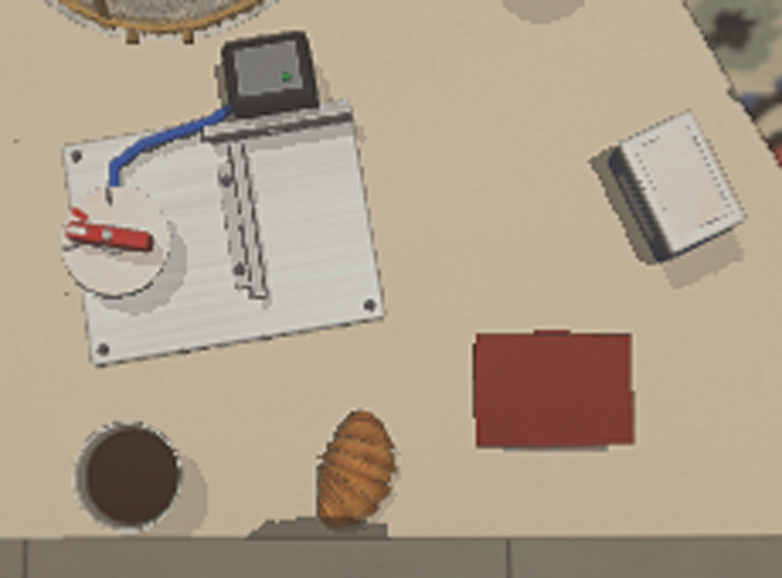

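View pics/a_side_c.png

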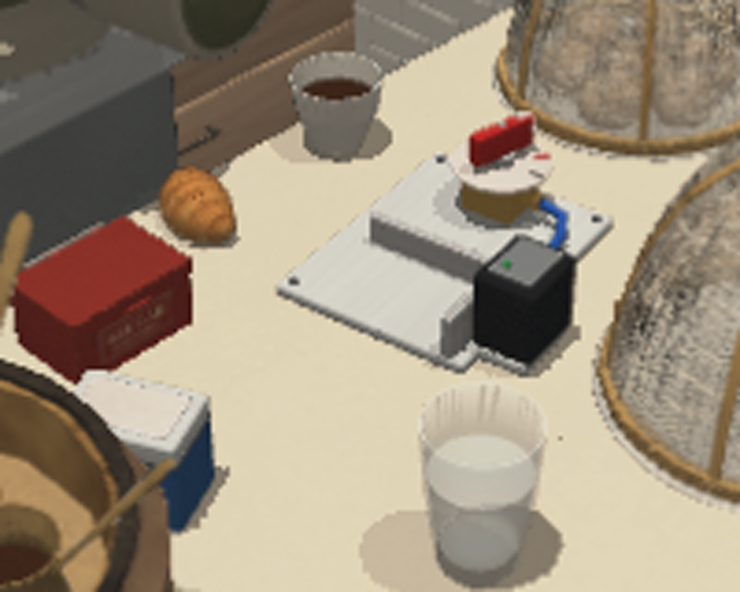

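```bash
cat > h.py <<'E'
import numpy as np, cv2
from scipy.optimize import least_squares
def ray(p,uv):
    n=cv2.undistortPoints(np.array([[uv]],float),np.array(p["K"]),np.array(p["D"]))[0,0]
    T=np.array(p["cam_to_world"]);return T[:3,3],T[:3,:3]@np.array([n[0],n[1],1])
def at_z(p,uv,z):
    o,d=ray(p,uv);return o+d*(z-o[2])/d[2]
def proj(p,X):
    T=np.linalg.inv(np.array(p["cam_to_world"]))
    r,_=cv2.Rodrigues(T[:3,:3]);return cv2.projectPoints(np.array(X,float).reshape(-1,1,3),r,T[:3,3],np.array(p["K"]),np.array(p["D"]))[0][:,0]
def fit(p,model,uv,x0):
    model=np.array(model,float);uv=np.array(uv,float)
    def w(s):
        c,n=np.cos(s[2]),np.sin(s[2]);return np.c_[s[0]+c*model[:,0]-n*model[:,1],s[1]+n*model[:,0]+c*model[:,1],model[:,2]]
    r=least_squares(lambda s:(proj(p,w(s))-uv).ravel(),x0,x_scale=[100,100,1])
    return r.x,r.fun.reshape(-1,2)
E
python3 - <<'E'
from h import *
from cell import robot
p=robot.get_image("top")
f=lambda u,v:((u+.5)/3.4-.5+170,(v+.5)/3.4-.5+170)
s,r=fit(p,[[70,110,10],[70,-100,10],[-90,-100,10],[-90,110,10]],[f(65,147),f(350,103),f(383,318),f(97,366)],[400,-50,0])
print("coder",s,r.round(1).tolist())
def W(x,y):
    c,n=np.cos(s[2]),np.sin(s[2]);return s[0]+c*x-n*y,s[1]+n*x+c*y
print("valve",W(-10,75),"corner",W(52,-20),"home",W(10,-48))
t,r=fit(p,[[42,28,72],[42,-28,72],[-42,-28,72],[-42,28,72]],[f(622,150),f(690,112),f(745,215),f(668,259)],[380,-300,.5])
print("tin",t,r.round(1).tolist())
a=at_z(p,f(68,230),82);b=at_z(p,f(152,241),82);print(a,b,np.linalg.norm(a-b), (a+b)/2)
d=a-b;print("valve ang", np.pi/2+s[2]-np.arctan2(d[1],d[0]))
for l,z in [("cup",30),("roll",20),("glass",60)]:
    print(l,at_z(p,robot.spot_in(p,l)[0]["xy"],z))
E
```

```text
coder [5.48779883e+02 1.01105082e+01 1.58857098e-01] [[-0.5, -0.2], [0.5, -1.0], [1.3, 0.6], [-1.2, 0.5]]
valve (np.float64(527.0415606118468), np.float64(82.58426453394065)) corner (np.float64(603.2889323494085), np.float64(-1.4117967017749002)) home (np.float64(566.2470803159634), np.float64(-35.70321250708054))
tin [ 5.62619287e+02 -3.02002230e+02  4.44779325e-01] [[-1.7, -1.1], [-0.1, -0.3], [0.5, 1.9], [1.4, -0.5]]
[531.33758051 110.31052785  82.        ] [523.79964985  53.56091013  82.        ] 57.2480524561466 [527.56861518  81.93571899  82.        ]
valve ang 0.29091195974170225
cup [363.28900602  72.69705706  30.        ]
roll [372.24851998 -83.58219393  20.        ]
glass [ 768.9408841  -196.85152886   60.        ]
```

```bash
cat >> h.py <<'E'
def plan(pos,yaw_x,n,st=None):
    "rows (cm, rad) from the measured pose to pos with tool down, x axis at yaw deg"
    from cell import robot
    from scipy.spatial.transform import Rotation as Ro
    s=st or robot.state();p=np.array(s["tcp_pos"]);R=np.array(s["tcp_rot"])
    a=np.deg2rad(yaw_x);c,q=np.cos(a),np.sin(a)
    Rt=np.array([[c,q,0],[q,-c,0],[0,0,-1.]])
    rv=Ro.from_matrix(R.T@Rt).as_rotvec()/n
    d=(np.array(pos)-p)/n/10
    print("from",p.round(1),"yaw",np.rad2deg(np.arctan2(R[1,0],R[0,0])).round(2),"F",np.array(s["ft_force"]).round(1),"t",s["t"])
    for i in range(n):
        print((R.T@d).round(2).tolist(),rv.round(4).tolist())
        R=R@Ro.from_rotvec(rv).as_matrix()
E
python3 -c "
from h import *
plan([527,82.5,165],82.4,14)"
```

```text
from [ 193.1 -514.9  204.9] yaw 20.56 F [-0.5  0.3  0.5] t 1.55
[3.73, -3.16, 0.29] [-0.0, -0.0, -0.0771]
[3.96, -2.86, 0.29] [-0.0, -0.0, -0.0771]
[4.17, -2.55, 0.29] [-0.0, -0.0, -0.0771]
[4.36, -2.22, 0.29] [-0.0, -0.0, -0.0771]
[4.51, -1.88, 0.29] [-0.0, -0.0, -0.0771]
[4.65, -1.52, 0.29] [-0.0, -0.0, -0.0771]
[4.75, -1.16, 0.29] [-0.0, -0.0, -0.0771]
[4.82, -0.79, 0.29] [-0.0, -0.0, -0.0771]
[4.87, -0.42, 0.29] [-0.0, -0.0, -0.0771]
[4.89, -0.04, 0.29] [-0.0, -0.0, -0.0771]
[4.88, 0.33, 0.29] [-0.0, -0.0, -0.0771]
[4.84, 0.71, 0.29] [-0.0, -0.0, -0.0771]
[4.77, 1.08, 0.29] [-0.0, -0.0, -0.0771]
[4.67, 1.44, 0.29] [-0.0, -0.0, -0.0771]
```

```bash
python3 -m crank '[[[3.7,-3.2,0.3,0,0,-0.077,120],[4.0,-2.9,0.3,0,0,-0.077,120],[4.2,-2.5,0.3,0,0,-0.077,120],[4.4,-2.2,0.3,0,0,-0.077,120],[4.5,-1.9,0.3,0,0,-0.077,120]]]' 40
python3 -m crank '[[[4.7,-1.5,0.3,0,0,-0.077,120],[4.8,-1.2,0.3,0,0,-0.077,120],[4.8,-0.8,0.3,0,0,-0.077,120],[4.9,-0.4,0.3,0,0,-0.077,120],[4.9,0,0.3,0,0,-0.077,120]]]'
python3 -m crank '[[[4.9,0.3,0.3,0,0,-0.077,120],[4.8,0.7,0.3,0,0,-0.077,120],[4.8,1.1,0.3,0,0,-0.077,120],[4.7,1.4,0.2,0,0,-0.077,120],[0,0,0,0,0,0,120]]]'
python3 - <<'E'
from h import *
from cell import robot
for n in ["wrist","side"]:
    p=robot.get_image(n);cv2.imwrite(f"pics/b_{n}.png",p["pixels"]);np.save(f"b_{n}.npy",p,allow_pickle=True)
plan([527,82.5,100],82.4,2)
E
```

```text
t: 2.17
tcp_pos: [313.4, -299.6, 190.0]
tcp_rot: [[0.734, 0.679, 0.0], [0.679, -0.734, -0.0], [-0.0, 0.001, -1.0]]
ft_force: [1.6, -1.1, 0.4]
finger_gap: 45.4
t: 2.8
tcp_pos: [434.0, -85.4, 175.1]
tcp_rot: [[0.426, 0.905, 0.001], [0.905, -0.426, -0.0], [-0.0, 0.001, -1.0]]
ft_force: [1.1, -1.4, 0.3]
finger_gap: 45.0
t: 3.42
tcp_pos: [529.1, 86.7, 163.4]
tcp_rot: [[0.129, 0.992, -0.0], [0.992, -0.129, 0.0], [0.0, -0.0, -1.0]]
ft_force: [-0.3, -0.1, 0.6]
finger_gap: 45.1
from [528.2  84.4 163.7] yaw 82.34 F [-0.4 -1.2 -0.4] t 3.525
[-0.1, -0.05, 3.19] [-0.0003, 0.0002, -0.0005]
[-0.1, -0.05, 3.19] [-0.0003, 0.0002, -0.0005]
```

View pics/b_wrist.png

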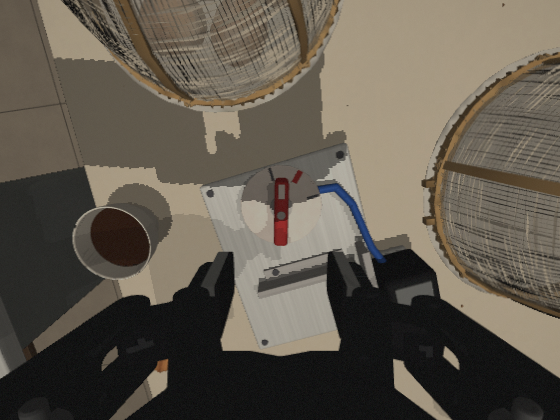

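View pics/b_side.png

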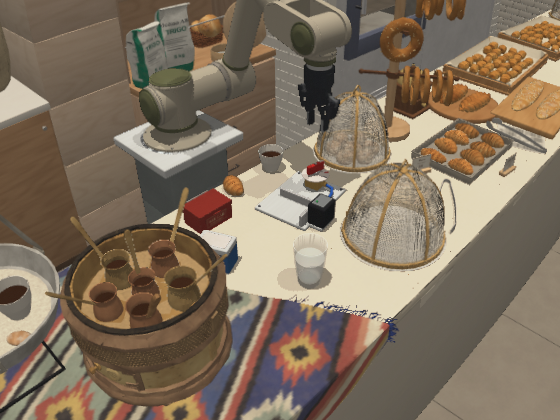

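Run:
```python
from h import *
im=cv2.imread("pics/b_wrist.png")
cv2.imwrite("pics/b_wc.png",cv2.resize(im[130:360,180:380],None,fx=2.6,fy=2.6,interpolation=cv2.INTER_CUBIC))
```

```text
(no output)
```

View pics/b_wc.png

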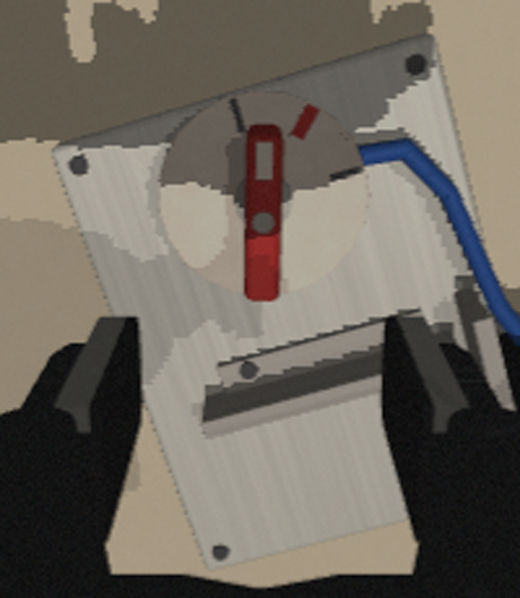

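Run:
```python
from h import *
p=np.load("b_wrist.npy",allow_pickle=True).item()
f=lambda u,v:((u+.5)/2.6-.5+180,(v+.5)/2.6-.5+130)
s,r=fit(p,[[70,110,10],[-90,-100,10],[-90,110,10]],[f(434,35),f(208,570),f(54,148)],[548,10,.16])
print("coder",s,r.round(1).tolist())
def W(x,y):
    c,n=np.cos(s[2]),np.sin(s[2]);return s[0]+c*x-n*y,s[1]+n*x+c*y
print("valve",W(-10,75),"corner",W(52,-20),"home",W(10,-48))
a=at_z(p,f(264,125),82);b=at_z(p,f(262,300),82);d=a-b
print((a+b)/2,np.linalg.norm(d),np.rad2deg(np.arctan2(d[1],d[0])), np.pi/2+s[2]-np.arctan2(d[1],d[0]))
c=at_z(p,f(263,222),84);print("pin",c)
for k in [(236,114),(305,121),(345,174)]:
    m=at_z(p,f(*k),49);d=m-np.r_[W(-10,75),49];print("mark",np.rad2deg(np.arctan2(d[1],d[0])),np.linalg.norm(d))
for k in [(190,105),(240,105)]: print("dome rim",at_z(p,k,5))
```

```text
coder [5.52859342e+02 9.93670216e+00 1.58269392e-01] [[1.8, -1.1], [-0.2, 1.7], [-1.7, 0.2]]
valve (np.float64(531.1636171055526), np.float64(82.42322167366193)) corner (np.float64(607.361610710388), np.float64(-1.6176360718266487)) home (np.float64(570.2996118131315), np.float64(-35.88727624705669))
[530.29260845  85.10577049  82.        ] 57.54465472371967 81.93897518622913 0.29896081618910864
pin [530.07491904  83.38848852  84.        ]
mark 101.89047077132173 31.87795348533025
mark 56.53204074995129 30.746584050219063
mark 9.928637535677137 29.28041661900732
dome rim [452.76729435 185.43791614   5.        ]
dome rim [501.88862283 178.92795373   5.        ]
```

```bash
python3 -m crank '[[[-0.1,0.1,4.5,0,0,0,120],[0,0,3.5,0,0,0,120],[0,0,2.7,0,0,0,120],[0,0,0,0,0,0,120]]]' 40
python3 - <<'E'
from h import *
from cell import robot
for n in ["wrist"]:
    p=robot.get_image(n);cv2.imwrite(f"pics/c_{n}.png",p["pixels"])
plan([529,83.5,56],82,1)
E
```

```text
t: 4.03
tcp_pos: [528.1, 82.2, 55.9]
tcp_rot: [[0.136, 0.991, -0.004], [0.991, -0.136, 0.0], [-0.0, -0.004, -1.0]]
ft_force: [-0.3, -0.2, 0.9]
finger_gap: 45.1
from [529.1  82.3  57.3] yaw 82.23 F [-0.1 -0.4 -0.2] t 4.075
[0.12, -0.02, 0.13] [-0.0007, 0.0002, 0.004]
```

View pics/c_wrist.png

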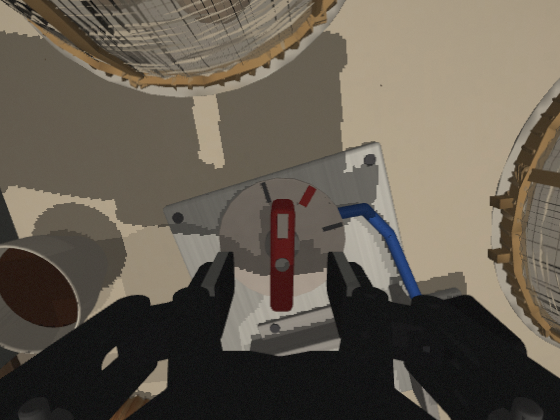

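```bash
python3 -m crank '[[[0,0,0.1,0,0,0,255],[0,0,0,0,0,0,255],[0,0,0,0,0,0,255],[0,0,0,0,0,0,255],[0,0,0,0,0,0,255]]]' 40
python3 - <<'E'
from h import *
plan([529,83.5,56],54.2,4)
E
```

```text
t: 4.7
tcp_pos: [529.3, 83.3, 56.0]
tcp_rot: [[0.133, 0.991, 0.0], [0.991, -0.133, 0.0], [0.0, 0.0, -1.0]]
ft_force: [-0.2, 0.2, 0.0]
finger_gap: -0.2
from [529.3  83.3  56. ] yaw 82.33 F [-0.2  0.2  0. ] t 4.7
[0.0, -0.01, -0.0] [0.0, -0.0, 0.1227]
[0.0, -0.01, -0.0] [0.0, -0.0, 0.1227]
[0.0, -0.01, -0.0] [0.0, -0.0, 0.1227]
[0.0, -0.01, -0.0] [0.0, -0.0, 0.1227]
```

Run:
```python
from h import *
from cell import robot
print(robot.state()["finger_gap"])
for n in ["wrist","side","top"]:
    p=robot.get_image(n);cv2.imwrite(f"pics/d_{n}.png",p["pixels"])
a=cv2.imread("pics/d_side.png")[60:260,220:420]
cv2.imwrite("pics/d_sc.png",cv2.resize(a,None,fx=3,fy=3,interpolation=cv2.INTER_CUBIC))
```

```text
-0.15022734685093558
```

View pics/d_wrist.png

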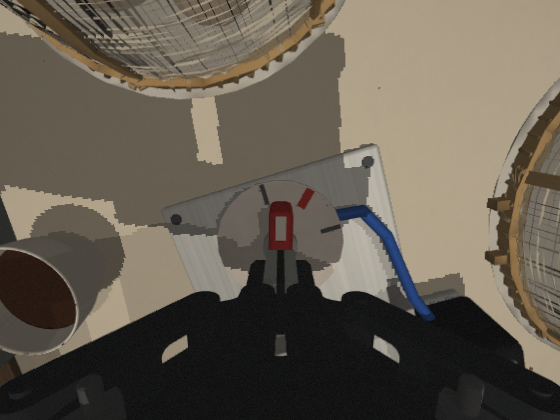

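View pics/d_sc.png

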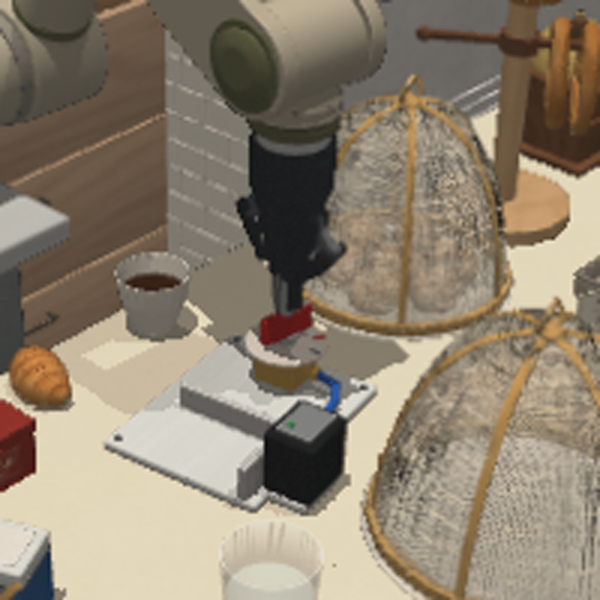

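Run:
```python
from h import *
from cell import robot
for n in ["side","wrist","top"]:
    p=robot.get_image(n);im=p["pixels"].copy()
    s=robot.state();t=np.array(s["tcp_pos"]);R=np.array(s["tcp_rot"])
    print(n,proj(p,[t,t-R[:,2]*26,t+R[:,0]*28,t-R[:,0]*28]).round(1).tolist(),np.array(p["cam_to_world"])[:3,3])
    a,b=proj(p,[t,t])[0].astype(int)
    c=im[max(b-70,0):b+50,a-70:a+70];c=cv2.resize(c,None,fx=5,fy=5,interpolation=cv2.INTER_CUBIC)
    cv2.imwrite(f"pics/e_{n}.png",c)
print(s["finger_gap"],t)
```

```text
side [[315.1, 171.5], [315.4, 163.5], [322.8, 168.0], [307.3, 175.1]] [1313.13706927 -845.88061208  868.38093801]
wrist [[278.6, 246.8], [278.4, 266.1], [278.5, 199.2], [278.7, 290.7]] [539.06263171 148.41450881 224.22607797]
top [[203.3, 239.5], [201.4, 238.2], [191.5, 237.9], [215.2, 241.1]] [ 393.81224586 -115.39812685 1216.73987982]
0.008260398232211261 [529.29285145  83.27607111  55.92298023]
```

View pics/e_side.png

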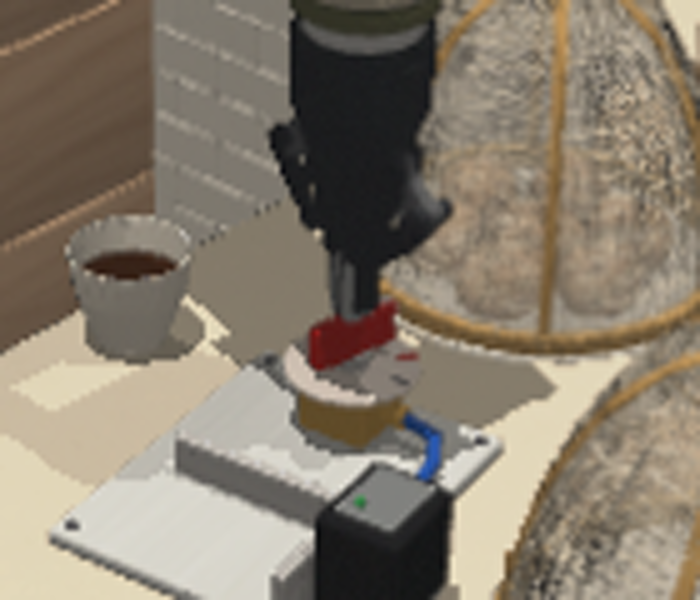

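View pics/e_wrist.png

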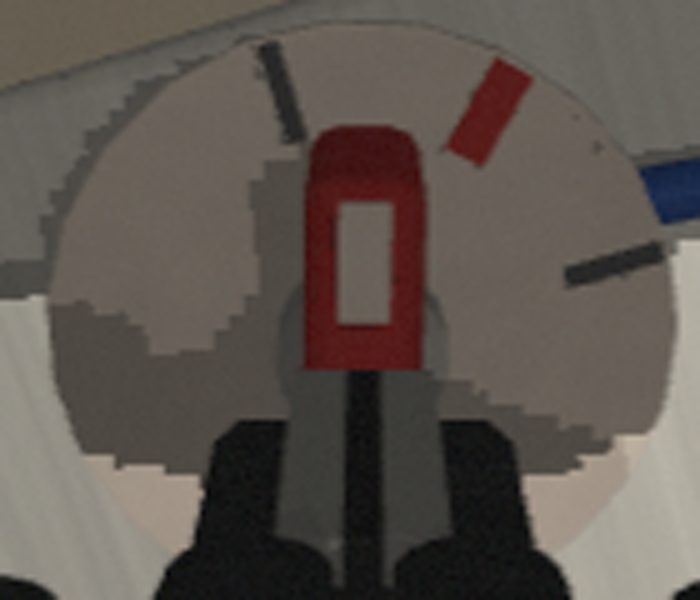

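```bash
python3 - <<'E'
from h import *
from cell import robot
p=robot.get_image("wrist")
s=[550.5,10,.1585]
c,n=np.cos(s[2]),np.sin(s[2])
W=lambda x,y,z:[s[0]+c*x-n*y,s[1]+n*x+c*y,z]
print(proj(p,[W(70,110,10),W(-90,110,10)]))
for dz in (0,25):
    T=np.array(p["cam_to_world"]).copy();T[2,3]+=dz;q=dict(p,cam_to_world=T)
    print(dz,proj(q,[W(70,110,10),W(-90,110,10)]).round(0).tolist())
print("seen 378,146 / 165,209")
E
python3 -m crank '[[[0,0,-4,0,0,0,255],[0,0,-4,0,0,0,255],[0,0,0,0,0,0,255]]]'
python3 - <<'E'
from h import *
from cell import robot
for n in ["side","wrist"]:
    p=robot.get_image(n);im=p["pixels"].copy()
    s=robot.state();t=np.array(s["tcp_pos"]);R=np.array(s["tcp_rot"])
    a,b=proj(p,[t])[0].astype(int)
    for k in (0,18.7): 
        u,v=proj(p,[t-R[:,2]*k])[0].round().astype(int);im[v,u]=(0,255,0)
    c=im[max(b-70,0):b+50,a-70:a+70];c=cv2.resize(c,None,fx=5,fy=5,interpolation=cv2.INTER_NEAREST)
    cv2.imwrite(f"pics/f_{n}.png",c)
E
```

```text
[[377.60246356 143.63233199]
 [156.04526297 210.38055169]]
0 [[378.0, 144.0], [156.0, 210.0]]
25 [[368.0, 142.0], [168.0, 202.0]]
seen 378,146 / 165,209
t: 5.42
tcp_pos: [530.7, 83.2, 138.6]
tcp_rot: [[0.133, 0.991, 0.006], [0.991, -0.133, -0.0], [0.0, 0.006, -1.0]]
ft_force: [0.7, 0.5, -0.2]
finger_gap: -0.4
```

View pics/f_side.png

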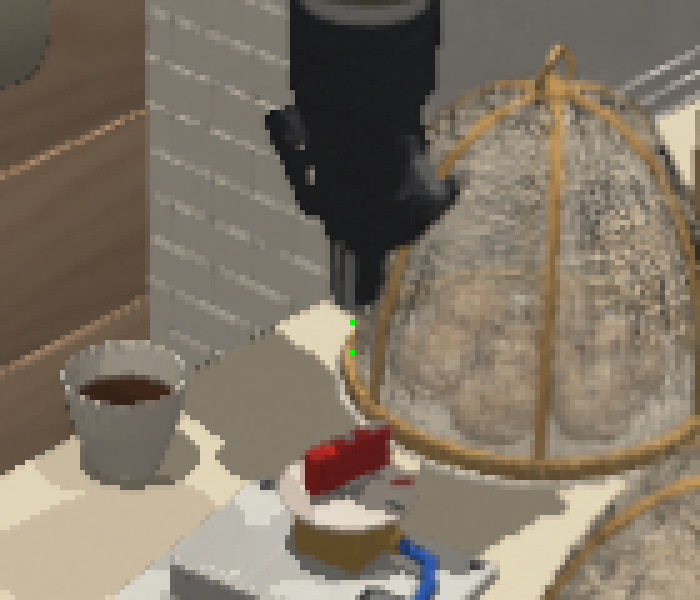

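View pics/f_wrist.png

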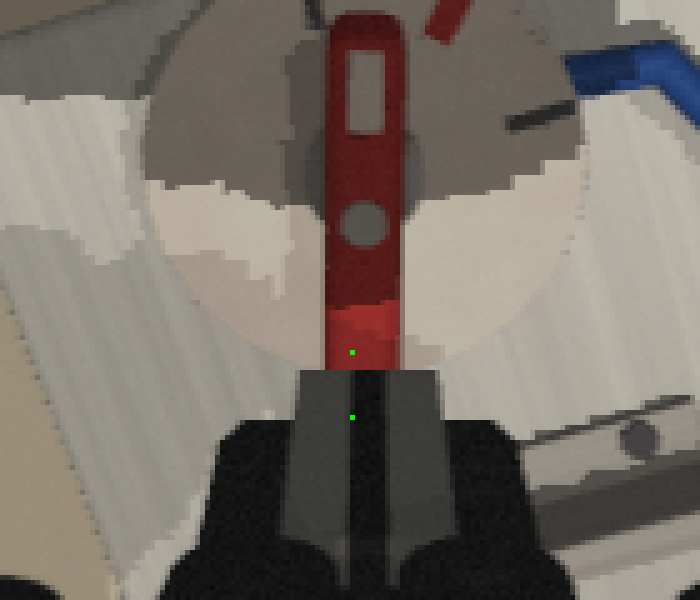

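Run:
```python
from h import *
from cell import robot
s=robot.state();t=np.array(s["tcp_pos"]);R=np.array(s["tcp_rot"])
for n in ["side","wrist"]:
    p=robot.get_image(n);a,b=proj(p,[t])[0].astype(int)
    for k in (0,13,18.7,25,30,35):
        q=proj(p,[t-R[:,2]*k+R[:,0]*dx for dx in (-11,0,11)])
        print(n,k,((q-[a-70,b-70]+.5)*5).round(0).tolist())
```

```text
side 0 [[342.0, 362.0], [357.0, 355.0], [373.0, 349.0]]
side 13 [[342.0, 341.0], [358.0, 334.0], [374.0, 327.0]]
side 18.7 [[343.0, 331.0], [358.0, 325.0], [374.0, 318.0]]
side 25 [[343.0, 321.0], [359.0, 314.0], [375.0, 308.0]]
side 30 [[343.0, 313.0], [359.0, 306.0], [375.0, 300.0]]
side 35 [[344.0, 304.0], [359.0, 298.0], [375.0, 291.0]]
wrist 0 [[353.0, 442.0], [353.0, 353.0], [353.0, 262.0]]
wrist 13 [[352.0, 492.0], [352.0, 398.0], [352.0, 300.0]]
wrist 18.7 [[352.0, 517.0], [352.0, 420.0], [352.0, 319.0]]
wrist 25 [[352.0, 546.0], [352.0, 446.0], [351.0, 342.0]]
wrist 30 [[351.0, 571.0], [351.0, 468.0], [351.0, 361.0]]
wrist 35 [[351.0, 597.0], [351.0, 492.0], [351.0, 381.0]]
```

```bash
python3 -m crank '[[[0,0,2,0,0,0,120],[0,0,2,0,0,0,120],[0,0,2,0,0,0,120],[0,0,1.6,0,0,0,120],[0,0,0,0,0,0,120]]]' 40
python3 -m crank '[[[0,0,1,0,0,0,120],[0,0,0.8,0,0,0,120],[0,0,0.7,0,0,0,120],[0,0,0,0,0,0,120]]]' 40
python3 - <<'E'
from h import *
from cell import robot
p=robot.get_image("wrist");cv2.imwrite("pics/g_wrist.png",p["pixels"])
p=robot.get_image("side");a=p["pixels"][90:230,240:400]
cv2.imwrite("pics/g_side.png",cv2.resize(a,None,fx=4,fy=4,interpolation=cv2.INTER_CUBIC))
plan([529,83.5,31],82,1)
E
```

```text
t: 6.25
tcp_pos: [528.1, 83.3, 58.2]
tcp_rot: [[0.134, 0.991, -0.004], [0.991, -0.134, 0.0], [-0.0, -0.004, -1.0]]
ft_force: [0.3, -0.1, 0.1]
finger_gap: 45.6
t: 6.75
tcp_pos: [529.0, 83.3, 34.5]
tcp_rot: [[0.134, 0.991, -0.001], [0.991, -0.134, 0.0], [-0.0, -0.001, -1.0]]
ft_force: [0.1, 1.4, -0.3]
finger_gap: 45.5
from [529.4  83.3  35.1] yaw 82.32 F [ 0.   0.4 -0.3] t 6.85
[0.02, -0.04, 0.41] [0.0003, -0.0, 0.0056]
```

View pics/g_wrist.png

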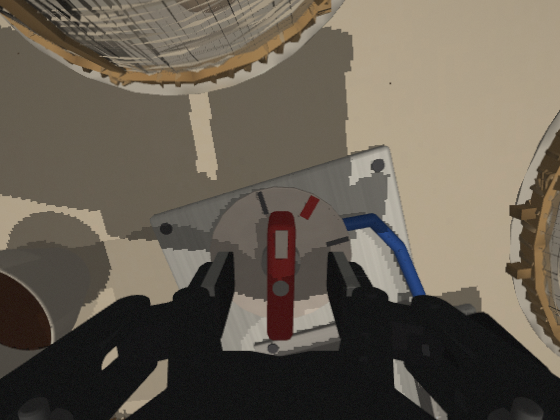

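View pics/g_side.png

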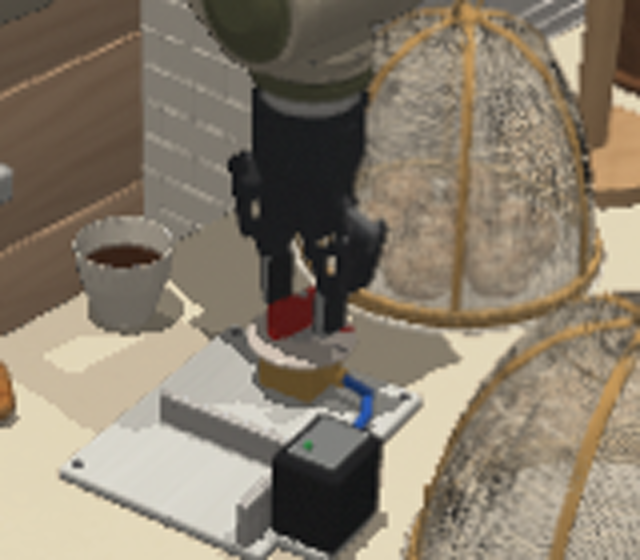

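```bash
python3 -m crank '[[[0,0,0.4,0,0,0,120],[0,0,0,0,0,0,255],[0,0,0,0,0,0,255],[0,0,0,0,0,0,255],[0,0,0,0,0,0,255]]]' 40
python3 - <<'E'
from h import *
plan([529,83.5,31],54.2,4)
E
```

```text
t: 7.48
tcp_pos: [529.2, 83.3, 31.1]
tcp_rot: [[0.134, 0.991, -0.0], [0.991, -0.134, 0.0], [0.0, -0.0, -1.0]]
ft_force: [-2.0, 0.8, 3.0]
finger_gap: 11.0
from [529.2  83.3  31.1] yaw 82.32 F [-2.   0.8  3. ] t 7.475
[0.0, -0.0, 0.0] [-0.0, 0.0, 0.1227]
[0.0, -0.01, 0.0] [-0.0, 0.0, 0.1227]
[0.0, -0.01, 0.0] [-0.0, 0.0, 0.1227]
[0.0, -0.01, 0.0] [-0.0, 0.0, 0.1227]
```

Gripped (gap 11 mm). Turn clockwise.

```bash
python3 -m crank '[[[0,0,0,0,0,0.1,255],[0,0,0,0,0,0.13,255],[0,0,0,0,0,0.13,255],[0,0,0,0,0,0.13,255],[0,0,0,0,0,0,255]]]' 40
python3 - <<'E'
from h import *
from cell import robot
p=robot.get_image("wrist");cv2.imwrite("pics/i_wrist.png",p["pixels"])
plan([529,83.5,31],54.2,1);print(robot.state()["torque"],robot.state()["finger_gap"])
E
```

```text
t: 8.1
tcp_pos: [529.0, 83.3, 31.1]
tcp_rot: [[0.583, 0.812, -0.0], [0.812, -0.583, 0.0], [-0.0, -0.0, -1.0]]
ft_force: [-3.5, 0.6, 3.6]
finger_gap: 11.4
from [529.   83.3  31.1] yaw 54.4 F [-3.9  0.2  4.7] t 8.15
[0.02, -0.01, 0.01] [-0.0005, 0.0002, 0.0034]
[ 0.10501619  0.65641494 -0.04653091] 11.080102392654345
```

View pics/i_wrist.png

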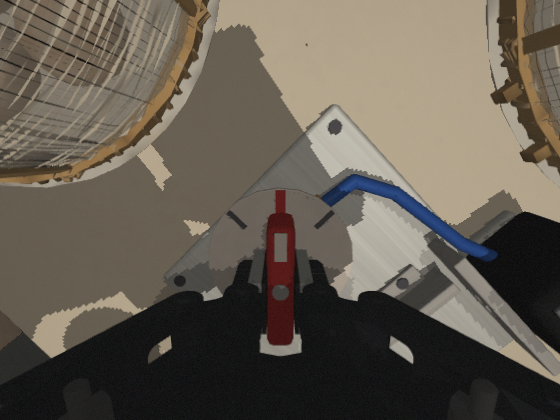

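```bash
python3 -m crank '[[[0,0,0,0,0,0,120],[0,0,0,0,0,0,120],[0,0,0,0,0,0,120],[0,0,-2,0,0,0,120],[0,0,-5,0,0,0,120]]]' 40
python3 -m crank '[[[0,0,-5,0,0,0,0],[0,0,-3,0,0,0,0],[0,0,0,0,0,0,0]]]' 40
python3 - <<'E'
from h import *
from cell import robot
p=robot.get_image("wrist");cv2.imwrite("pics/j_wrist.png",p["pixels"]);np.save("j_wrist.npy",p,allow_pickle=True)
p=robot.get_image("top");print([(r["confidence"],r["xy"]) for r in robot.spot_in(p,"biscuit_tin")])
plan([535,-302,160],25.5,8)
E
```

```text
t: 8.78
tcp_pos: [528.2, 83.2, 100.1]
tcp_rot: [[0.584, 0.812, -0.005], [0.812, -0.584, 0.0], [-0.002, -0.004, -1.0]]
ft_force: [0.5, 0.3, -0.2]
finger_gap: 45.2
t: 9.15
tcp_pos: [530.3, 83.2, 183.0]
tcp_rot: [[0.584, 0.812, 0.005], [0.812, -0.584, -0.0], [0.003, 0.004, -1.0]]
ft_force: [0.4, -0.5, -0.7]
finger_gap: 85.2
[(0.82, [366.5, 223.7]), (0.27, [205.8, 240.3])]
from [528.7  83.3 179.6] yaw 54.25 F [-0.2  0.5 -0.3] t 9.3
[-3.86, 2.88, 0.24] [-0.0002, 0.0002, 0.0627]
[-3.67, 3.11, 0.24] [-0.0002, 0.0002, 0.0627]
[-3.47, 3.34, 0.24] [-0.0002, 0.0002, 0.0627]
[-3.26, 3.55, 0.24] [-0.0002, 0.0002, 0.0627]
[-3.03, 3.75, 0.24] [-0.0002, 0.0002, 0.0627]
[-2.79, 3.93, 0.24] [-0.0002, 0.0002, 0.0627]
[-2.53, 4.1, 0.24] [-0.0002, 0.0002, 0.0627]
[-2.27, 4.25, 0.25] [-0.0002, 0.0002, 0.0627]
```

View pics/j_wrist.png

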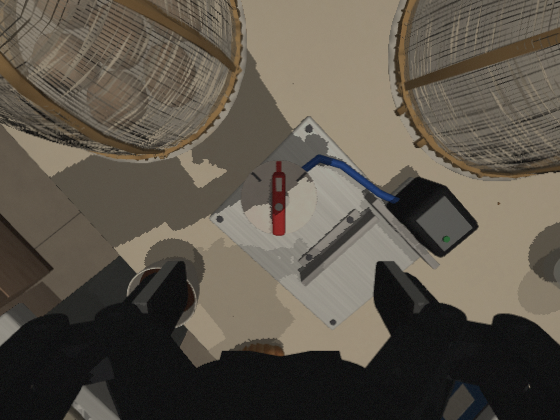

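```bash
python3 -m crank '[[[-3.9,2.9,0.2,0,0,0.063,0],[-3.7,3.1,0.2,0,0,0.063,0],[-3.5,3.3,0.2,0,0,0.063,0],[-3.3,3.5,0.2,0,0,0.063,0],[-3.0,3.8,0.2,0,0,0.063,0]]]' 40
python3 -m crank '[[[-2.8,3.9,0.2,0,0,0.063,0],[-2.5,4.1,0.2,0,0,0.063,0],[-2.3,4.2,0.2,0,0,0.063,0],[0,0,0,0,0,0,0]]]' 40
python3 - <<'E'
from h import *
from cell import robot
p=robot.get_image("wrist");cv2.imwrite("pics/k_wrist.png",p["pixels"]);np.save("k_wrist.npy",p,allow_pickle=True)
cv2.imwrite("pics/k_c.png",cv2.resize(p["pixels"][120:330,180:400],None,fx=2.8,fy=2.8,interpolation=cv2.INTER_CUBIC))
print(proj(p,[[562.6,-302,72]]))
plan([562,-302,160],25.5,1)
E
```

```text
t: 9.93
tcp_pos: [531.6, -159.6, 169.4]
tcp_rot: [[0.808, 0.589, -0.002], [0.589, -0.808, 0.001], [-0.001, -0.002, -1.0]]
ft_force: [0.3, 0.3, 0.2]
finger_gap: 85.6
t: 10.42
tcp_pos: [532.9, -304.8, 162.5]
tcp_rot: [[0.905, 0.425, -0.003], [0.425, -0.905, 0.002], [-0.002, -0.003, -1.0]]
ft_force: [0.4, 1.3, -0.2]
finger_gap: 85.4
[[291.27311925 176.36873087]]
from [ 533.2 -302.9  162.9] yaw 25.27 F [-0.5  0.4  0.1] t 10.475
[2.65, 1.15, 0.29] [-0.003, 0.0012, -0.004]
```

View pics/k_wrist.png

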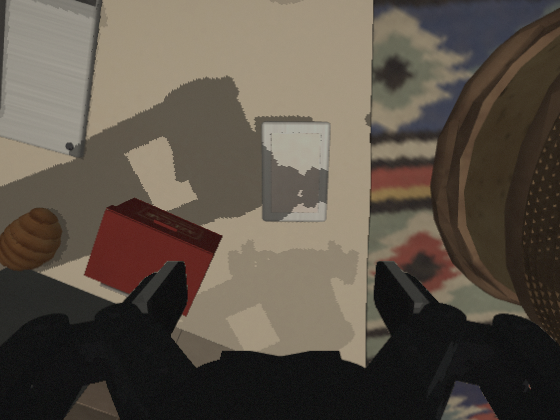

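View pics/k_c.png

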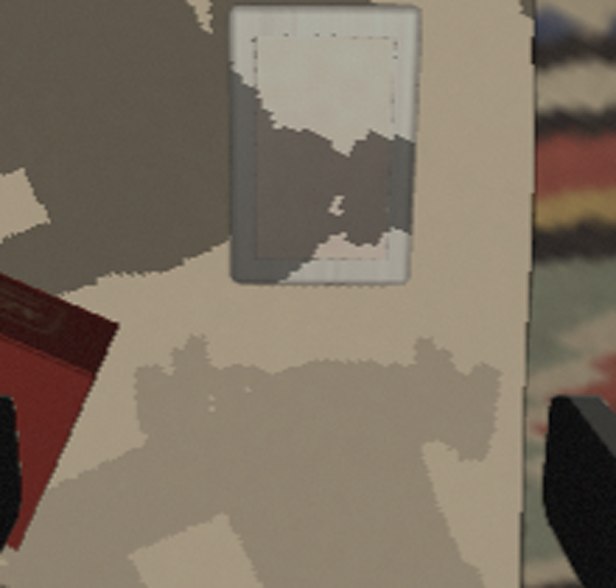

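Run:
```python
from h import *
p=np.load("k_wrist.npy",allow_pickle=True).item()
f=lambda u,v:((u+.5)/2.8-.5+180,(v+.5)/2.8-.5+120)
M=[[42,28,72],[42,-28,72],[-42,-28,72],[-42,28,72]]
t,r=fit(p,M,[f(231,6),f(420,8),f(410,284),f(231,283)],[562,-302,.44]);print(t,np.rad2deg(t[2]),r.round(1).tolist())
for z in (0,70,150,200): print(z,at_z(p,(432,180),z).round(0),at_z(p,(460,270),z).round(0))
p=np.load("j_wrist.npy",allow_pickle=True).item()
s,r=fit(p,[[70,110,10],[-90,110,10],[-90,-100,10]],[(308,116),(213,218),(333,327)],[550,10,.158]);print("coder",s,r.round(1).tolist())
```

```text
[ 5.65817202e+02 -3.03879884e+02  4.32022597e-01] 24.753071438087627 [[-1.5, -1.0], [1.6, -1.3], [0.4, 1.5], [-0.5, 1.4]]
0 [ 614. -446.    0.] [ 539. -532.    0.]
70 [ 610. -411.   70.] [ 551. -478.   70.]
150 [ 605. -370.  150.] [ 564. -417.  150.]
200 [ 602. -344.  200.] [ 572. -378.  200.]
coder [5.54643511e+02 9.89575380e+00 1.72546789e-01] [[2.0, -2.8], [-4.1, 0.9], [2.2, 3.6]]
```

Run:
```python
from h import *
from cell import robot
p=robot.get_image("top")
for z in (0,70,120,150,200): print(z,at_z(p,(412,190),z).round(0))
for uv in [(367,224)]: print(at_z(p,uv,72))
cv2.imwrite("pics/l_top.png",cv2.resize(p["pixels"][120:300,320:560],None,fx=3.3,fy=3.3,interpolation=cv2.INTER_CUBIC))
```

```text
0 [ 657. -420.    0.]
70 [ 642. -403.   70.]
120 [ 631. -390.  120.]
150 [ 624. -383.  150.]
200 [ 614. -370.  200.]
[ 561.87047088 -295.09302474   72.        ]
```

View pics/l_top.png

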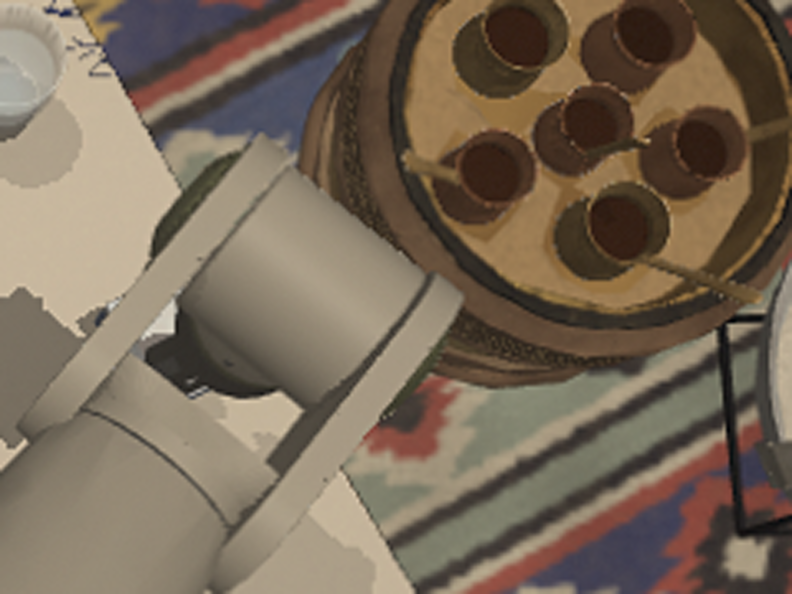

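Run:
```python
from h import *
from cell import robot
p=robot.get_image("side")
for uv in [(160,405),(228,372)]:
    b=at_z(p,uv,0);print(uv,b.round(0))
    for z in (0,100,130,160,190,220): print(z,proj(p,[b+[0,0,z]])[0].round(0))
cv2.imwrite("pics/m_side.png",cv2.resize(p["pixels"][60:420,0:480],None,fx=1.66,fy=1.66,interpolation=cv2.INTER_CUBIC))
```

```text
(160, 405) [ 781. -629.    0.]
0 [160. 405.]
100 [150. 374.]
130 [147. 364.]
160 [144. 353.]
190 [141. 342.]
220 [137. 330.]
(228, 372) [ 814. -489.    0.]
0 [228. 372.]
100 [224. 340.]
130 [223. 329.]
160 [221. 318.]
190 [220. 307.]
220 [218. 295.]
```

View pics/m_side.png

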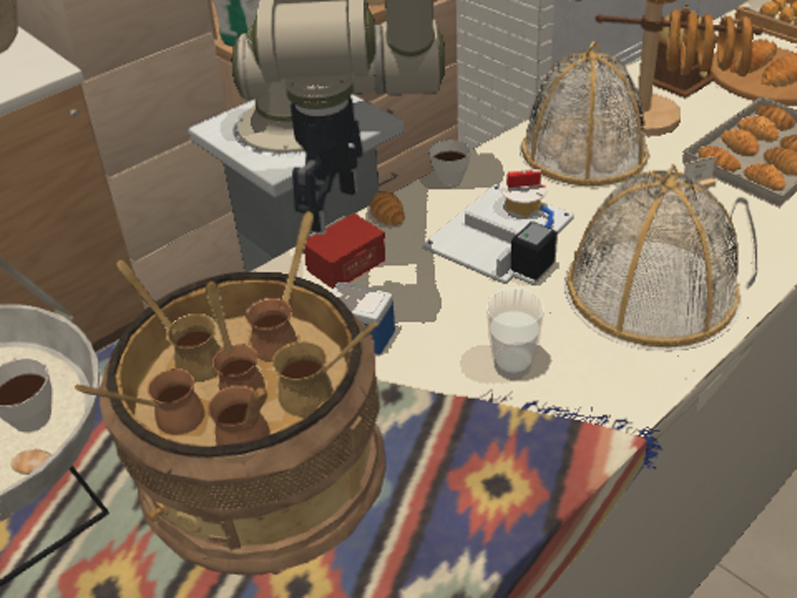

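Run:
```python
from h import *
from cell import robot
t=robot.get_image("top");s=robot.get_image("side")
def tri(a,b):
    o1,d1=ray(t,a);o2,d2=ray(s,b);d1/=np.linalg.norm(d1);d2/=np.linalg.norm(d2)
    k=np.linalg.lstsq(np.c_[d1,-d2],o2-o1,rcond=None)[0];return ((o1+d1*k[0]+o2+d2*k[1])/2).round(0),np.linalg.norm(o1+d1*k[0]-o2-d2*k[1]).round(1)
print("spoon tip",tri((320+404/3.3,120+157/3.3),(377/1.66,60+322/1.66)))
# rim left outermost (top) 
for z in (180,200,220): print(at_z(t,(320+400/3.3,120+130/3.3),z).round(0), at_z(t,(320+600/3.3,120+150/3.3),z).round(0))
# housing right-lower corner, and gripper flange in both
print("housing low corner", tri((320+455/3.3,120+300/3.3),(440/1.66,60+90/1.66)))
print("flange", [ (z,proj(s,[[533,-303,z]])[0].round(0).tolist()) for z in (160,193,300,350,400,450)])
```

```text
spoon tip (array([ 689., -413.,  181.]), np.float64(73.8))
[ 684. -441.  180.] [ 671. -571.  180.]
[ 679. -435.  200.] [ 666. -562.  200.]
[ 673. -428.  220.] [ 660. -553.  220.]
housing low corner (array([ 604., -313.,  421.]), np.float64(206.8))
flange [(160, [202.0, 203.0]), (193, [201.0, 191.0]), (300, [196.0, 149.0]), (350, [193.0, 128.0]), (400, [191.0, 106.0]), (450, [188.0, 82.0])]
```

```bash
python3 -m crank '[[[1.4,0.7,0,0,0,0.004,40],[1.4,0.6,1,0,0,0,40],[0,0,4,0,0,0,40],[0,0,2,0,0,0,40],[0,0,0,0,0,0,40]]]' 30
python3 - <<'E'
from h import *
from cell import robot
p=robot.get_image("wrist");cv2.imwrite("pics/n_wrist.png",p["pixels"])
p=robot.get_image("top");cv2.imwrite("pics/n_top.png",cv2.resize(p["pixels"][120:300,320:560],None,fx=3.3,fy=3.3,interpolation=cv2.INTER_CUBIC))
p=robot.get_image("side");cv2.imwrite("pics/n_side.png",cv2.resize(p["pixels"][60:360,40:340],None,fx=2,fy=2,interpolation=cv2.INTER_CUBIC))
plan([564.5,-303,10],25,1)
E
```

```text
t: 11.3
tcp_pos: [564.4, -300.7, 92.9]
tcp_rot: [[0.905, 0.426, -0.003], [0.426, -0.905, 0.003], [-0.002, -0.004, -1.0]]
ft_force: [-1.0, 0.9, 0.1]
finger_gap: 72.2
from [ 565.4 -302.    95.9] yaw 25.16 F [0.3 0.8 1.6] t 11.45
[-0.13, 0.04, 8.59] [0.0016, -0.0008, 0.0029]
```

View pics/n_wrist.png

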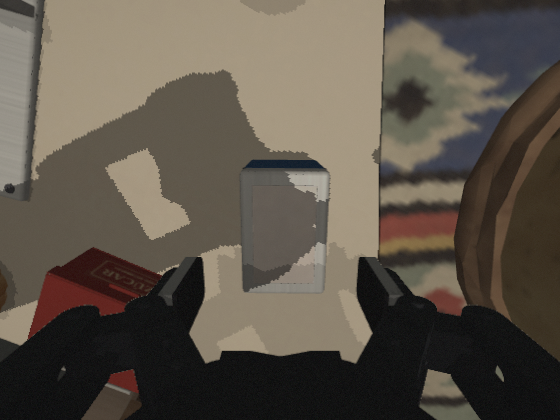

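View pics/n_top.png

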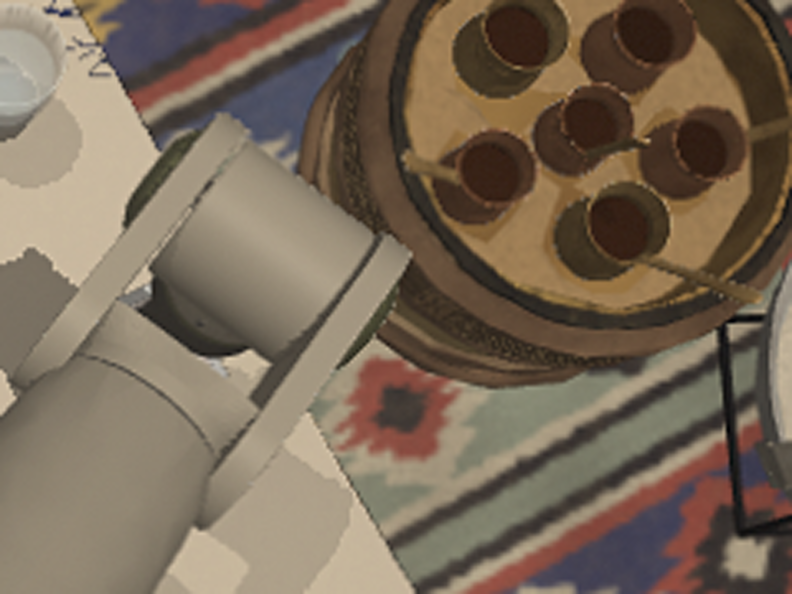

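View pics/n_side.png

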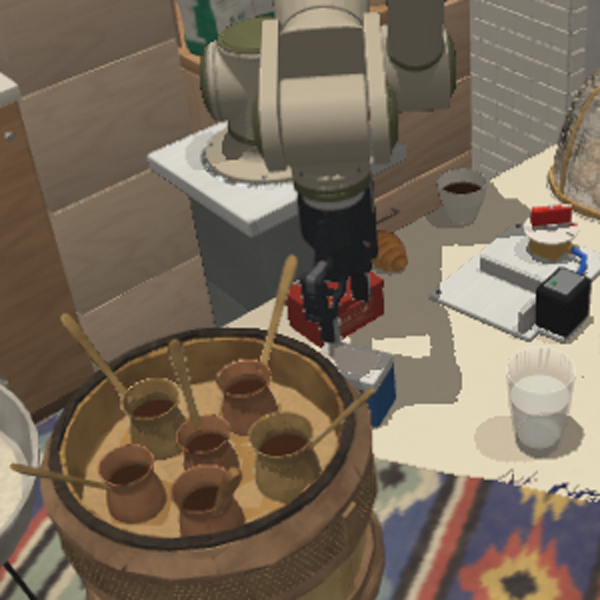

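```bash
python3 -m crank '[[[-0.1,0,3,0,0,0,40],[0,0,2,0,0,0.003,40],[0,0,0,0,0,0,40]]]' 30
python3 - <<'E'
from h import *
from cell import robot
p=robot.get_image("wrist");cv2.imwrite("pics/o_wrist.png",p["pixels"])
p=robot.get_image("top");cv2.imwrite("pics/o_top.png",cv2.resize(p["pixels"][120:300,320:560],None,fx=3.3,fy=3.3,interpolation=cv2.INTER_CUBIC))
p=robot.get_image("side");cv2.imwrite("pics/o_side.png",cv2.resize(p["pixels"][60:360,40:340],None,fx=2,fy=2,interpolation=cv2.INTER_CUBIC))
plan([564.5,-303,10],25,1)
E
```

```text
t: 11.82
tcp_pos: [563.7, -302.1, 44.7]
tcp_rot: [[0.906, 0.422, -0.001], [0.422, -0.906, 0.001], [-0.001, -0.001, -1.0]]
ft_force: [-0.2, 0.3, 0.9]
finger_gap: 71.9
from [ 564.5 -302.8   46.5] yaw 24.98 F [-0.1  0.1 -0.1] t 11.975
[-0.01, 0.01, 3.65] [0.0024, -0.0012, -0.0004]
```

View pics/o_wrist.png

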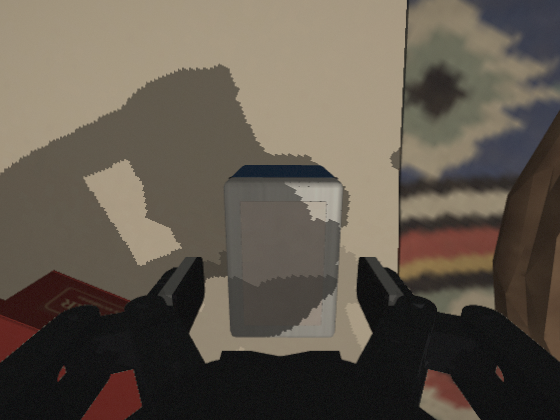

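View pics/o_top.png

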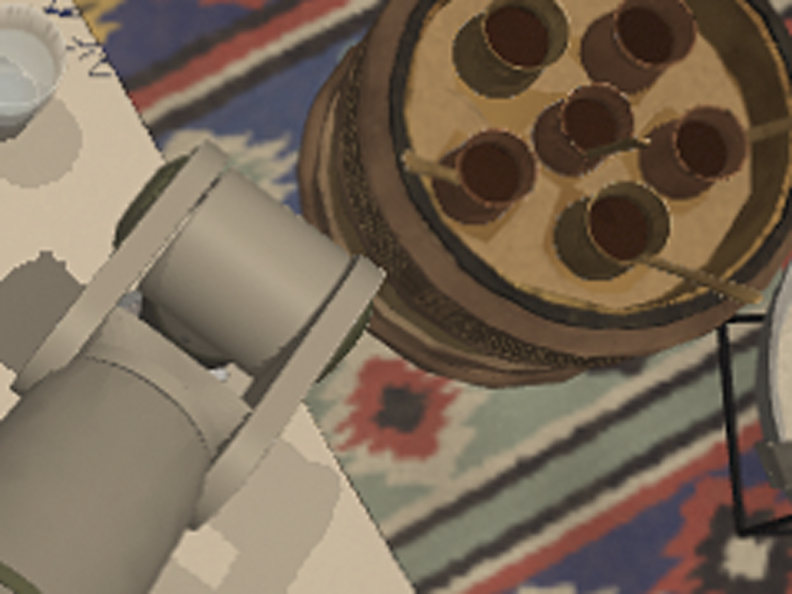

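View pics/o_side.png

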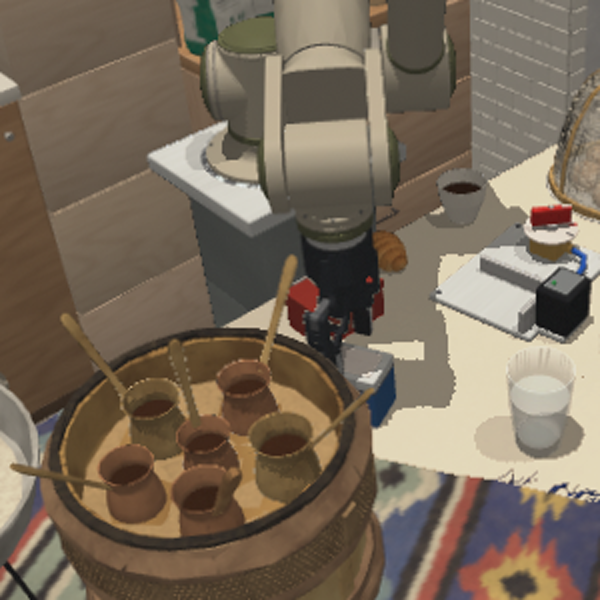

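```bash
python3 -m crank '[[[0,0,1.3,0,0,0,40],[0,0,1.3,0,0,0,40],[0,0,1.0,0,0,0,40],[0,0,0,0,0,0,40]]]' 30
python3 - <<'E'
from h import *
from cell import robot
p=robot.get_image("wrist");cv2.imwrite("pics/q_wrist.png",p["pixels"])
plan([564.5,-303,10],25,1);print(robot.state()["tau"])
E
```

```text
t: 12.48
tcp_pos: [563.4, -302.0, 7.7]
tcp_rot: [[0.907, 0.422, -0.002], [0.422, -0.907, 0.001], [-0.001, -0.002, -1.0]]
ft_force: [0.5, 0.2, 0.2]
finger_gap: 72.1
from [ 563.7 -302.3    8.5] yaw 24.97 F [-1.   0.1  0.1] t 12.525
[0.04, 0.1, -0.15] [-0.0007, 0.0003, -0.0006]
[-1.36097136e-02 -5.64012980e+01 -1.83766580e+01 -8.27659678e-04
 -2.63028505e-02 -3.15430361e-05]
```

View pics/q_wrist.png

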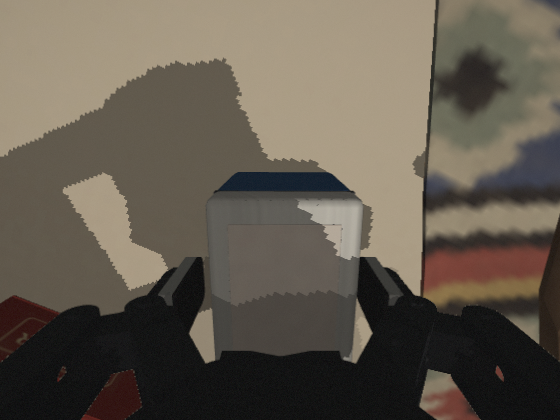

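```bash
python3 -m crank '[[[0,0,0,0,0,0,255],[0,0,0,0,0,0,255],[0,0,0,0,0,0,255],[0,0,0,0,0,0,255]]]' 50
python3 - <<'E'
from h import *
from cell import robot
p=robot.get_image("wrist");cv2.imwrite("pics/r_wrist.png",p["pixels"])
p=robot.get_image("side");cv2.imwrite("pics/r_side.png",cv2.resize(p["pixels"][130:300,160:340],None,fx=3.5,fy=3.5,interpolation=cv2.INTER_CUBIC))
plan([563.7,-302.3,70],25,1)
E
```

```text
t: 13.02
tcp_pos: [564.1, -302.6, 9.5]
tcp_rot: [[0.907, 0.422, 0.001], [0.422, -0.907, -0.001], [0.001, 0.001, -1.0]]
ft_force: [0.1, 0.3, 5.0]
finger_gap: 55.7
from [ 564.1 -302.6    9.5] yaw 24.97 F [-0.5 -0.1  5.4] t 13.125
[-0.03, -0.04, -6.05] [0.001, -0.0005, -0.0005]
```

View pics/r_wrist.png

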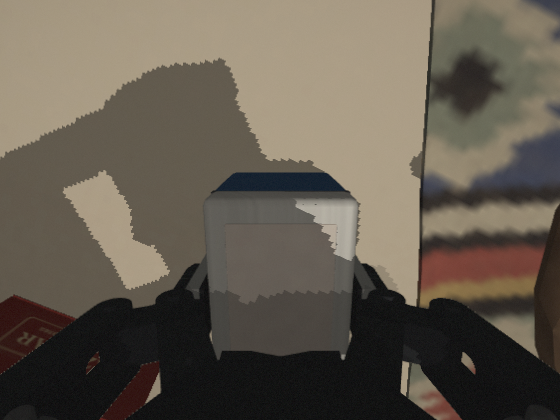

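View pics/r_side.png

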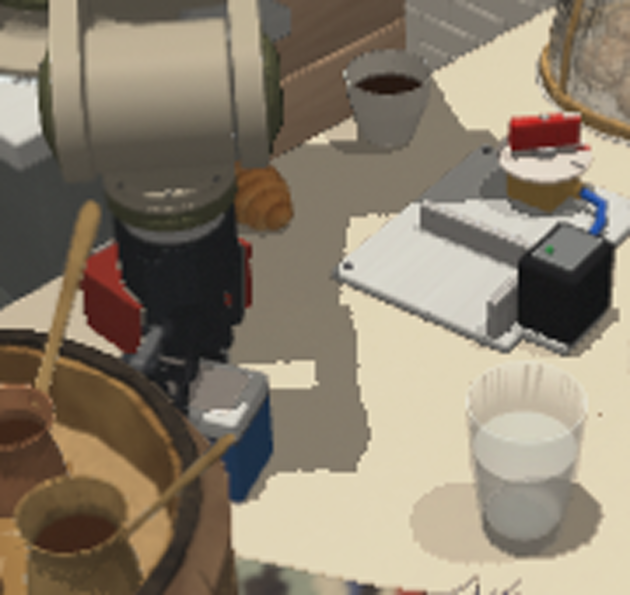

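```bash
python3 -m crank '[[[0,0,-1.5,0,0,0,255],[0,0,-2.5,0,0,0,255],[0,0,-2,0,0,0,255],[0,0,0,0,0,0,255]]]' 50
python3 - <<'E'
from h import *
plan([547,-63.5,70],9.1,6)
E
```

```text
t: 13.62
tcp_pos: [564.3, -302.7, 70.6]
tcp_rot: [[0.906, 0.422, 0.002], [0.422, -0.906, -0.002], [0.001, 0.003, -1.0]]
ft_force: [0.3, 0.3, -2.7]
finger_gap: 54.9
from [ 564.3 -302.7   70.6] yaw 24.97 F [ 0.3  0.3 -2.7] t 13.625
[1.42, -3.74, 0.0] [0.0004, -0.0003, 0.0462]
[1.25, -3.8, 0.0] [0.0004, -0.0003, 0.0462]
[1.07, -3.85, 0.0] [0.0004, -0.0003, 0.0462]
[0.89, -3.9, 0.01] [0.0004, -0.0003, 0.0462]
[0.71, -3.93, 0.01] [0.0004, -0.0003, 0.0462]
[0.53, -3.96, 0.01] [0.0004, -0.0003, 0.0462]
```

```bash
python3 -m crank '[[[1.4,-3.7,0,0,0,0.046,255],[1.2,-3.8,0,0,0,0.046,255],[1.1,-3.9,0,0,0,0.046,255],[0.9,-3.9,0,0,0,0.046,255],[0.7,-3.9,0,0,0,0.046,255]]]' 50
python3 -m crank '[[[0.5,-4.0,0,0,0,0.046,255],[0,0,0,0,0,0,255],[0,0,0,0,0,0,255]]]' 50
python3 - <<'E'
from h import *
from cell import robot
p=robot.get_image("wrist");cv2.imwrite("pics/s_wrist.png",p["pixels"]);np.save("s_wrist.npy",p,allow_pickle=True)
p=robot.get_image("top");np.save("s_top.npy",p,allow_pickle=True);cv2.imwrite("pics/s_top.png",cv2.resize(p["pixels"][170:340,160:390],None,fx=3.4,fy=3.4,interpolation=cv2.INTER_CUBIC))
p=robot.get_image("side");cv2.imwrite("pics/s_side.png",cv2.resize(p["pixels"][120:290,200:400],None,fx=3.5,fy=3.5,interpolation=cv2.INTER_CUBIC))
plan([547,-63.5,70],9.1,1)
E
```

```text
t: 14.25
tcp_pos: [548.2, -101.8, 68.0]
tcp_rot: [[0.979, 0.203, -0.002], [0.203, -0.979, 0.001], [-0.002, -0.001, -1.0]]
ft_force: [0.6, 0.4, -2.0]
finger_gap: 55.0
t: 14.62
tcp_pos: [545.6, -63.5, 68.5]
tcp_rot: [[0.987, 0.16, -0.001], [0.16, -0.987, -0.0], [-0.001, -0.0, -1.0]]
ft_force: [0.5, -0.3, -1.4]
finger_gap: 55.5
from [545.8 -64.1  68.7] yaw 9.09 F [-0.1  0.6 -1.2] t 14.775
[0.13, -0.04, -0.13] [-0.0, 0.0003, -0.0001]
```

View pics/s_wrist.png

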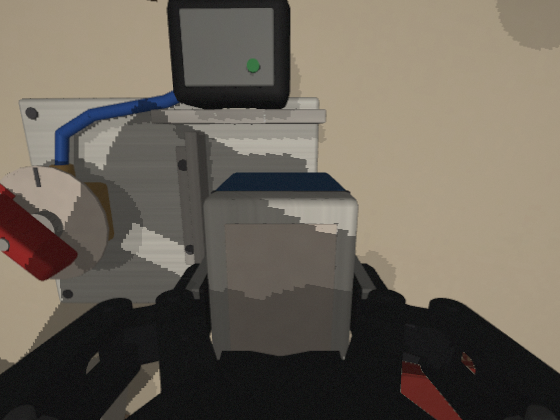

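View pics/s_top.png

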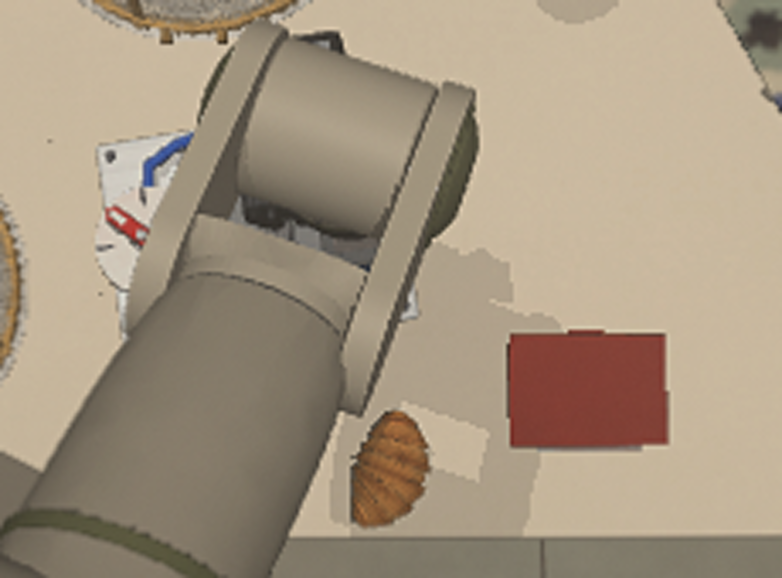

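View pics/s_side.png

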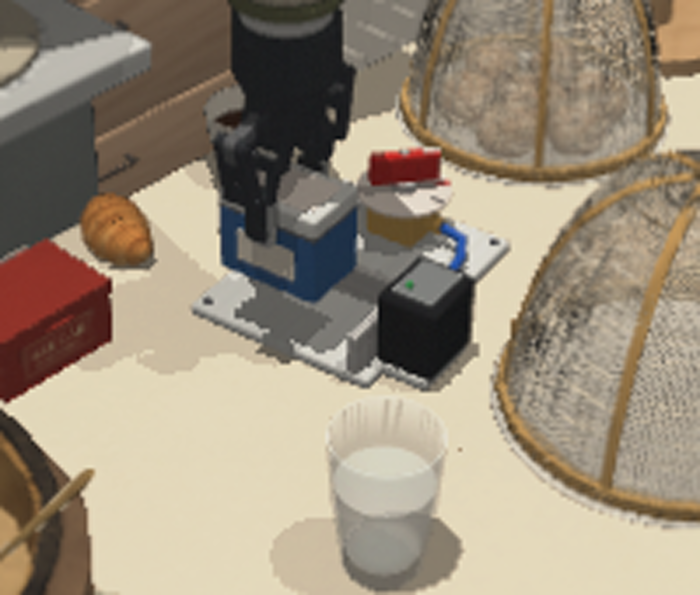

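```bash
python3 -m crank '[[[0.1,0,2,0,0,0,255],[0,0,1.6,0,0,0,255],[0,0,1.0,0,0,0,255],[0,0,0,0,0,0,255],[0,0,0,0,0,0,255]]]' 50
python3 - <<'E'
from h import *
from cell import robot
p=robot.get_image("wrist");cv2.imwrite("pics/u_wrist.png",p["pixels"])
p=robot.get_image("side");cv2.imwrite("pics/u_side.png",cv2.resize(p["pixels"][130:260,220:380],None,fx=4.5,fy=4.5,interpolation=cv2.INTER_CUBIC))
plan([547,-63.5,20],9.1,1)
E
```

```text
t: 15.4
tcp_pos: [547.1, -63.3, 23.5]
tcp_rot: [[0.987, 0.159, 0.001], [0.159, -0.987, -0.0], [0.001, 0.0, -1.0]]
ft_force: [-0.5, -0.4, -1.8]
finger_gap: 55.3
from [547.  -63.1  23.5] yaw 9.15 F [ 0.3  0.7 -2.3] t 15.5
[-0.01, 0.03, 0.35] [0.0005, -0.001, 0.0009]
```

View pics/u_wrist.png

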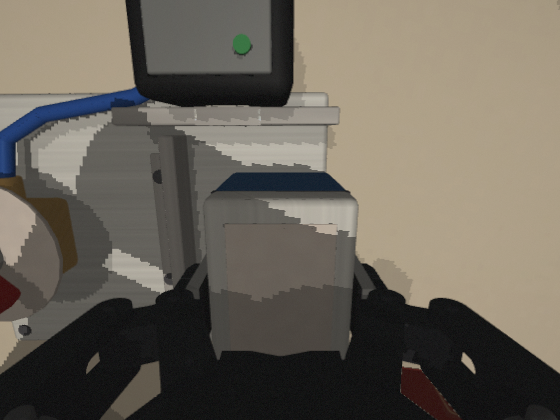

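View pics/u_side.png

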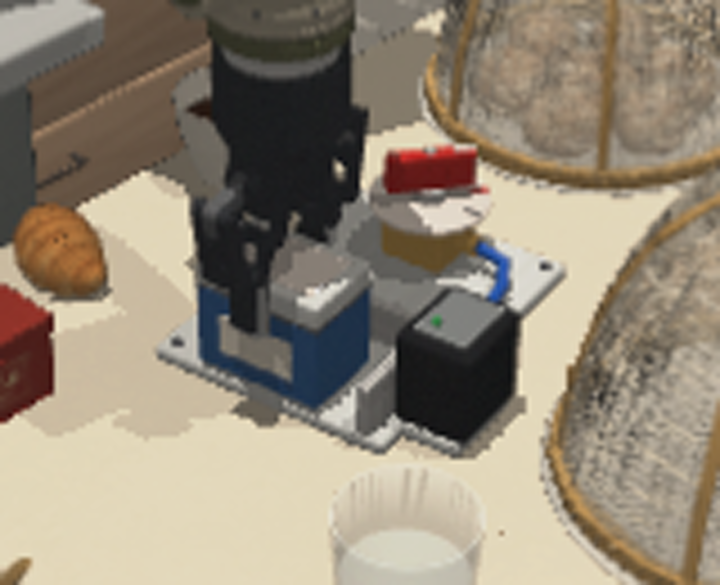

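```bash
python3 -m crank '[[[0,0,0.2,0,0,0,255],[0,0,0.1,0,0,0,255],[0,0,0.1,0,0,0,255],[0,0,0,0,0,0,255]]]' 50
```

```text
t: 16.0
tcp_pos: [546.8, -63.0, 19.5]
tcp_rot: [[0.987, 0.159, 0.0], [0.159, -0.987, -0.0], [0.0, 0.0, -1.0]]
ft_force: [-2.1, 0.6, 4.6]
finger_gap: 55.3
```

```bash
python3 -m crank '[[[0.7,-0.7,0,0,0,0,255],[0.7,-0.7,0,0,0,0,255],[0.5,-0.4,0,0,0,0,255],[0,0,0,0,0,0,255]]]' 50
python3 - <<'E'
from h import *
from cell import robot
p=robot.get_image("wrist");cv2.imwrite("pics/v_wrist.png",p["pixels"])
p=robot.get_image("side");cv2.imwrite("pics/v_side.png",cv2.resize(p["pixels"][130:260,220:380],None,fx=4.5,fy=4.5,interpolation=cv2.INTER_CUBIC))
plan([568,-36,19.5],9.1,1)
E
```

```text
t: 16.5
tcp_pos: [563.8, -41.4, 19.5]
tcp_rot: [[0.987, 0.16, 0.002], [0.16, -0.987, 0.0], [0.002, 0.0, -1.0]]
ft_force: [1.6, 2.3, 4.9]
finger_gap: 55.1
from [563.8 -41.5  19.5] yaw 9.18 F [1.  2.3 4.6] t 16.6
[0.5, -0.48, 0.0] [0.0003, -0.0024, 0.0013]
```

View pics/v_wrist.png

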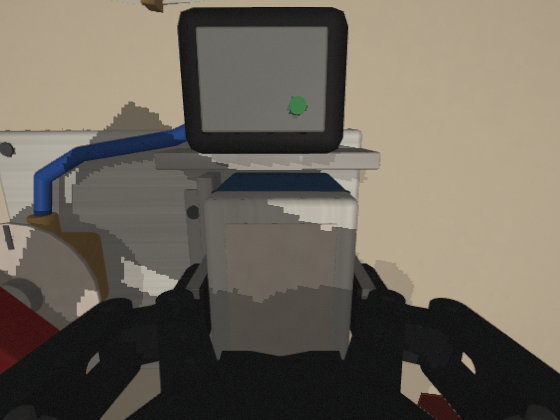

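View pics/v_side.png

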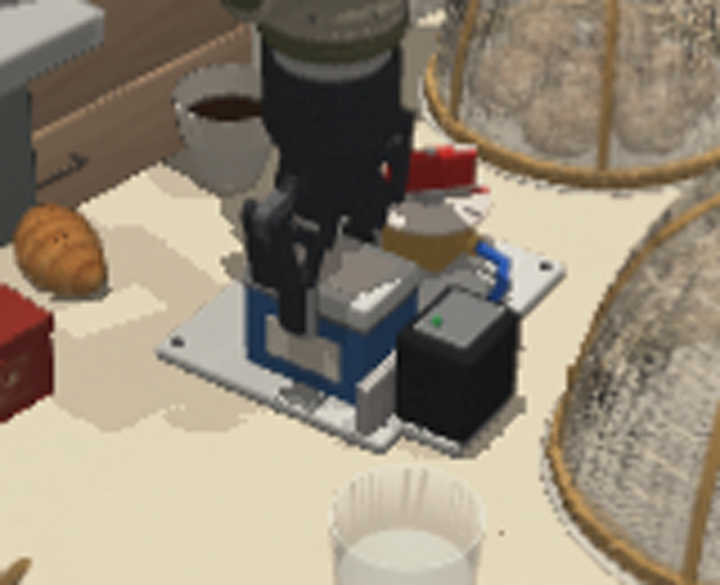

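```bash
python3 -m crank '[[[0.2,-0.2,0,0,0,0,255],[0.1,-0.1,0,0,0,0,255],[0,0,0,0,0,0,255]]]' 50
python3 -m crank '[[[0.1,-0.1,0,0,0,0,255],[0,0,0,0,0,0,255]]]' 50
```

```text
t: 16.98
tcp_pos: [565.9, -38.5, 19.5]
tcp_rot: [[0.987, 0.159, 0.001], [0.159, -0.987, -0.001], [0.001, 0.001, -1.0]]
ft_force: [-0.3, -1.2, 6.1]
finger_gap: 55.6
t: 17.23
tcp_pos: [566.6, -37.5, 19.5]
tcp_rot: [[0.987, 0.159, 0.001], [0.159, -0.987, -0.001], [0.001, 0.001, -1.0]]
ft_force: [-0.6, -1.6, 6.3]
finger_gap: 55.6
```

```bash
python3 -m crank '[[[0.1,-0.1,0,0,0,0,255],[0,0,0,0,0,0,255]]]' 50
```

```text
t: 17.48
tcp_pos: [567.5, -36.3, 19.5]
tcp_rot: [[0.987, 0.159, 0.001], [0.159, -0.987, -0.001], [0.001, 0.001, -1.0]]
ft_force: [-0.5, -1.0, 6.1]
finger_gap: 55.3
```

```bash
for i in 1; do python3 -m crank '[[[0.1,-0.1,0,0,0,0,255],[0,0,0,0,0,0,255]]]' 50; done
python3 -m crank '[[[0.1,-0.1,0,0,0,0,255],[0,0,0,0,0,0,255]]]' 50
```

```text
t: 17.73
tcp_pos: [568.2, -35.3, 19.5]
tcp_rot: [[0.987, 0.16, 0.001], [0.16, -0.987, -0.001], [0.001, 0.001, -1.0]]
ft_force: [-1.9, -1.8, 5.9]
finger_gap: 55.2
t: 17.98
tcp_pos: [568.0, -34.8, 19.5]
tcp_rot: [[0.987, 0.16, -0.001], [0.16, -0.987, -0.002], [-0.001, 0.002, -1.0]]
ft_force: [-6.7, -7.0, 9.4]
finger_gap: 55.2
```

```bash
python3 -m crank '[[[0,-0.1,0,0,0,0,255],[0,0,0,0,0,0,255]]]' 50
python3 - <<'E'
from h import *
from cell import robot
s=robot.state();F=np.array(s["ft_force"]);R=np.array(s["tcp_rot"]);print("F tool",R.T@F,"M",R.T@np.array(s["torque"]))
p=robot.get_image("wrist");cv2.imwrite("pics/w_wrist.png",p["pixels"]);cv2.imwrite("pics/w_wc.png",cv2.resize(p["pixels"][120:310,150:400],None,fx=3,fy=3,interpolation=cv2.INTER_CUBIC))
p=robot.get_image("side");cv2.imwrite("pics/w_side.png",cv2.resize(p["pixels"][150:250,250:360],None,fx=6,fy=6,interpolation=cv2.INTER_CUBIC))
E
```

```text
t: 18.23
tcp_pos: [568.0, -34.6, 19.6]
tcp_rot: [[0.987, 0.16, -0.001], [0.16, -0.987, -0.003], [-0.001, 0.003, -1.0]]
ft_force: [-6.4, -10.2, 8.7]
finger_gap: 55.4
F tool [-7.91850649  9.07383286 -8.65866951] M [-1.4877788  -1.23677022 -0.17446027]
```

View pics/w_wc.png

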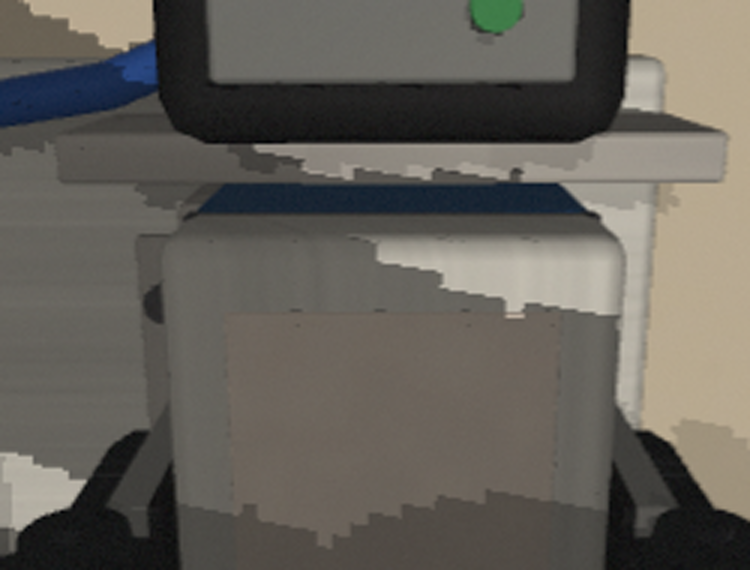

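View pics/w_side.png

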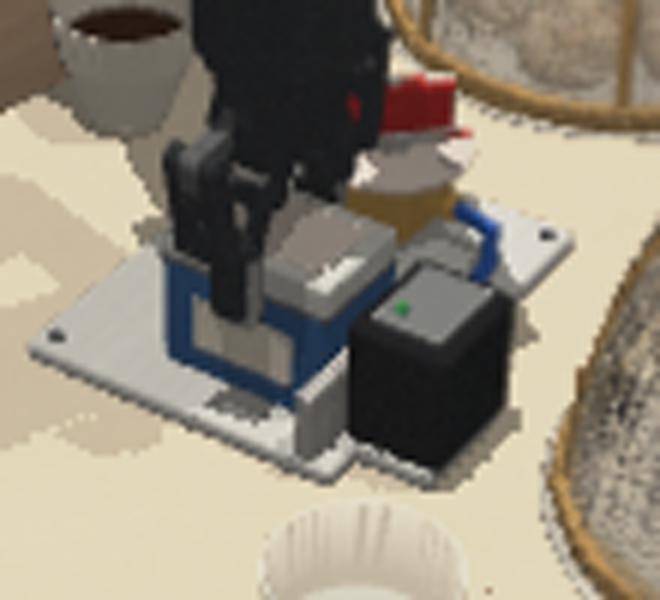

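```bash
python3 -m crank '[[[0.1,-0.05,-0.02,0,0,0,255],[0,0,0,0,0,0,255],[0,0,0,0,0,0,255]]]' 50
python3 - <<'E'
from h import *
from cell import robot
s=robot.state();F=np.array(s["ft_force"]);R=np.array(s["tcp_rot"]);print("F tool",R.T@F,"M",R.T@np.array(s["torque"]),np.rad2deg(np.arctan2(R[1,0],R[0,0])))
E
```

```text
t: 18.7
tcp_pos: [568.0, -34.6, 19.6]
tcp_rot: [[0.987, 0.16, -0.003], [0.16, -0.987, -0.004], [-0.004, 0.004, -1.0]]
ft_force: [-11.3, -14.0, 9.3]
finger_gap: 55.7
F tool [-13.41588466  12.00539374  -9.25292372] M [-1.99856432 -1.93676681 -0.23954057] 9.21222961014357
```

Run:
```python
from h import *
from cell import robot
p=robot.get_image("wrist");cv2.imwrite("pics/x_wrist.png",p["pixels"])
g=cv2.cvtColor(p["pixels"],cv2.COLOR_BGR2GRAY).astype(float)
# top face dark/bright transitions: fence lower edge near row 120+182/3, lid front edge near 120+215/3
def edge(r0,r1,c0,c1,z):
    P=[]
    for c in range(c0,c1):
        d=np.diff(g[r0:r1,c]);i=np.argmax(abs(d))
        if abs(d[i])>8:
            s=sum(abs(d[max(i-1,0):i+2]));sub=sum(abs(d[k])*k for k in range(max(i-1,0),min(i+2,len(d))))/s
            P.append((c,r0+sub+.5))
    P=np.array(P)
    m=np.ones(len(P),bool)
    for _ in range(4):
        f=np.polyfit(P[m,0],P[m,1],1);m=abs(P[:,1]-np.polyval(f,P[:,0]))<.7
    W=[at_z(p,(c,np.polyval(f,c)),z) for c in (c0,c1)]
    d=W[0]-W[1];print(len(P),m.sum(),"row",np.polyval(f,(c0+c1)/2).round(2),"normal yaw",np.rad2deg(np.arctan2(-d[0],d[1])).round(2),W[0].round(1),W[1].round(1))
edge(176,187,225,335,44) ; edge(186,196,220,340,72)
s=robot.state();print(s["ft_force"],s["t"])
```

```text
110 44 row 179.21 normal yaw 10.74 [607.3  -3.2  44. ] [616.7 -53.2  44. ]
120 120 row 191.11 normal yaw 9.11 [608.5  -5.9  72. ] [615.6 -50.4  72. ]
[-11.61582202 -13.86366833  10.13295447] 18.75
```

View pics/x_wrist.png

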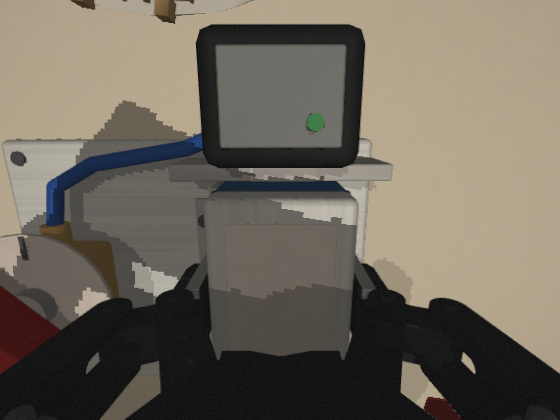

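Run:
```python
from h import *
from cell import robot
p=robot.get_image("wrist")
im=p["pixels"];b=im.astype(float)
cv2.imwrite("pics/y.png",cv2.resize(im[150:205,160:400],None,fx=3.3,fy=6,interpolation=cv2.INTER_NEAREST))
# fence (grey) -> tin side (blue): use B-R
br=b[:,:,0]-b[:,:,2]
P=[]
for c in range(228,334):
    d=np.diff(br[174:187,c]);i=int(np.argmax(d))
    w=d[max(i-1,0):i+2].clip(0);P.append((c,174.5+(w*np.arange(max(i-1,0),max(i-1,0)+len(w))).sum()/w.sum()))
P=np.array(P);m=np.ones(len(P),bool)
for _ in range(5):
    f=np.polyfit(P[m,0],P[m,1],1);m=abs(P[:,1]-np.polyval(f,P[:,0]))<.6
W=[at_z(p,(c,np.polyval(f,c)),44) for c in (180,380)];d=W[0]-W[1]
print(m.sum(),f,np.rad2deg(np.arctan2(-d[0],d[1])),P[::12].round(1).tolist())
```

```text
106 [-1.40603728e-03  1.81204079e+02] 9.2224077771816 [[228.0, 180.7], [240.0, 180.7], [252.0, 181.0], [264.0, 180.6], [276.0, 181.0], [288.0, 181.1], [300.0, 180.9], [312.0, 181.1], [324.0, 180.4]]
```

View pics/y.png

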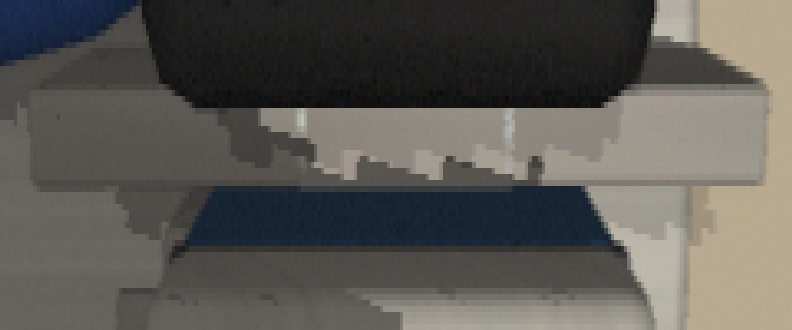

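```bash
python3 -m crank '[[[0,0,0,0,0,0,255],[0,0,0,0,0,0,255]]]' 50
python3 - <<'E'
from h import *
from cell import robot
p=robot.get_image("top");cv2.imwrite("pics/z_top.png",cv2.resize(p["pixels"][100:340,160:400],None,fx=2.5,fy=2.5,interpolation=cv2.INTER_CUBIC))
for l,z in [("cup",30),("roll",20),("glass",60)]:
    r=robot.spot_in(p,l)
    if r: print(l,r[0]["confidence"],at_z(p,r[0]["xy"],z).round(0))
E
```

```text
t: 19.05
tcp_pos: [568.0, -34.6, 19.6]
tcp_rot: [[0.987, 0.16, -0.003], [0.16, -0.987, -0.004], [-0.004, 0.004, -1.0]]
ft_force: [-11.8, -13.7, 10.1]
finger_gap: 55.5
roll 0.71 [377. -77.  20.]
glass 0.9 [ 764. -195.   60.]
```

View pics/z_top.png

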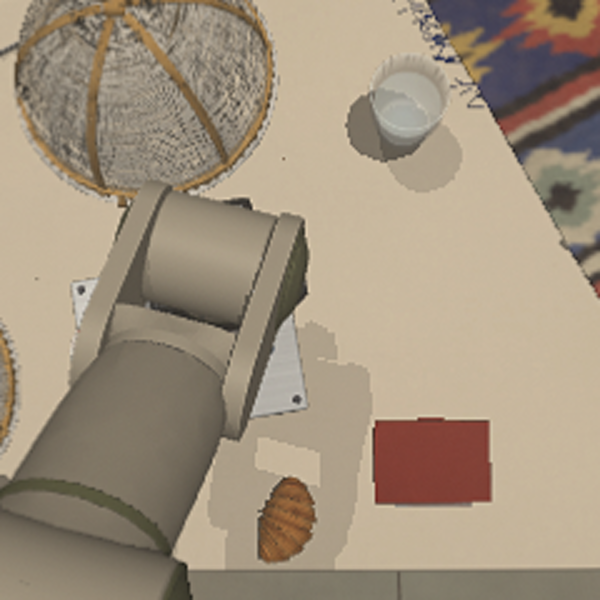

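Run:
```python
from cell import robot
print(robot.sign_off()); print(robot.state()["ft_force"])
```

```text
the job is handed in; nothing more can be done
None
the job is handed in; nothing more can be done
```

I turned the valve to half open, then stood the tin on the plate and pushed it into the corner. I handed the job in at about 19 s, still gripping and pressing the tin.

**Valve:** In the wrist picture the handle lined up with the red mark, and I then left it alone. The arm hid it from the top camera at the end. In the last side views it looked unchanged.

**Tin:** It is gripped across the 56 mm (measured gap 55.5 mm).
- **Pressing force:** About 13 N against the far fence and 12 N against the side fence. The tool stayed put when I pushed harder, so I take both as contact. It also rests on the plate with about 10 N.
- **Squareness:** The tin's front edge read 9.1° and the far fence 9.2°. An earlier fit of the fence edge gave 10.7°, but it used only 44 of 110 points because of shadow, so I discarded it.

**Problems and unchecked items:**
- **Fingertips:** They sit about 30 mm shorter than the stated tool point. My first close on the valve handle therefore missed, without any contact force. I allowed for this afterwards.
- **Wrist camera:** It made things look about 3–4% smaller than expected.
- **Cup, croissant and glass:** The last croissant and glass readings were about 8 mm and 5 mm from the first ones. I take that as detector scatter. The last top picture showed no sign they had moved. The cup was hidden in that picture but looked unmoved in the side views.

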